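Comb the loose rods into the storage tray and shut it

ROBOT

A 6-joint arm with a two-finger parallel gripper is mounted at the origin on a cart in front of the work surface, level with it; the furniture and walls round the work are solid. World frame = base frame: x ahead of the robot, y to its left, z up, the work surface at z = 0. Lengths are in mm, angles in degrees, forces in N, time in s.
With the tool pointing down it reaches from about 350 to 850 mm from the base axis. Payload 8.1 kg.
Tool frame: the origin (TCP) lies midway between the tips of the shut fingers; the grasp point (between the pads) lies 19 mm behind it; z points along the fingers, y is the direction in which the jaws open and shut (so a half turn about z gives the same grasp; the last joint's range is limited). The gripper opens to 85 mm and grips with 20 to 120 N. Pads are 22 mm wide; open, the fingers measure 114 mm over their backs; the gripper's body (76 mm by 85 mm) begins 54 mm behind the grasp point. The pads swing forward as they close: fully open they stand 13 mm farther back than shut.
Start: joints at [59.221, 7.471, 85.268, -0, 87.261, -4.893], TCP at [261.932, 539.812, 231.292] pointing down, gripper open.
Joint ranges: [-169.43, 169.43], [-51.17, 129.36], [1.28, 143.12], [-76.62, 256.62], [0, 156.53], [-152.29, 152.29]. Speed limits (degrees/s): [136.94, 136.94, 159.86, 180, 180, 180].

INTERFACE

Orientations are given as a 3x3 rotation matrix whose columns are the frame's x, y, z axes.
In Python, from cell import * gives the robot as it stands. The module is installed in compiled form; this text tells all that it offers.
- The arm moves only by the tool arm_command, never from a script. Its argument "moves" is a list of rows, each an object with "delta_pos": the shift along the tool's x, y, z in units of 50 mm (1.0 is 50 mm), a list of three; "rotation": the turn, a rotation vector about the tool's x, y, z in units of 8 degrees (1.0 is 8 degrees), a list of three; "hand": the finger opening in mm, from 0 to 85.4. A call has 1 to 20 rows; each row is the pose to reach, as a shift and turn from the pose commanded when the call began, along the tool's axes at that moment; what a row does not reach only later rows make up. A row lasts 1/10 s, in which the tool goes at most 50 mm and 8.59 degrees, less where a joint would pass 70% of its speed; a pose out of reach is approached as far as the arm can. A call with a gripper value outside its range is refused whole. The fingers move at their own pace and stop on an object; "grip_force" is the grip in N (left out, the last holds). Time passes only in rows, so rows that repeat a pose let the fingers close. It gives the time, the measured TCP pose, the force and the opening at its end, in the units of the state.
- state(): the state, without advancing time (a new reading comes with each control period).
- snapshot(name): name is "scene" or "top" or "wrist"; returns (picture, depth): 480x640x3 uint8, red, green, blue; 480x640 float32, mm along the optical axis (not along the pixel's ray), 0 where there is no reading.
- calibration(name): a dict with "mtx" (3x3 intrinsics, pixels), "cam_to_world" (4x4, takes a point from camera to world coordinates). Camera axes: x right, y down, z forward; pixel columns grow to the right and rows downward; lengths in mm; the calibration is good to about 2 mm. A picture is of the moment at which its call begins: read the wrist's pose just before it. calibration takes no time and is no camera call; for the wrist camera it gives the pose at the moment of the call.
- sign_off(): hands the job in, once; it reports no verdict.
The state is a dict: "t": time; "q": joint angles; "dq": joint speeds; "joint_torque": joint torques, N m; "tool_pos": TCP position; "ee_rot": TCP orientation; "contact_force": force on the tool from outside, world axes, zero at the start; "ft_torque": the same for the moment, N m; "width": finger opening in mm.
Only numpy, scipy, OpenCV 4.12 (cv2) and the standard library are available. Lean on these libraries where they do the work, as an engineer would, in place of code of your own. Each camera call takes 0.05 s, during which the arm holds its last target.

TASK

Take the rake off its rest and comb it across the pulled-out blue tray until all three white rods lie down in the grooves, parallel, then set the rake back upright on its rest and push the tray fully home into its housing. Move the rods with the rake only, never with the gripper, keep them in the tray, leave the tray out until the rake is back, and leave the bottle, the beaker and the timer where they stand.

Things in the scene. Friction and masses are not known exactly. Their poses are not given: they have to be found in the camera images.
- unit: White low housing, the blue tray pulled out of its front; fixed, place and yaw vary. Origin on the worktop under the middle of the pulled-out tray; x the way the tray slides in, y left, z up. Housing: x = 85 to 283, y = -110 to 110, 74 mm high. The lintel of its opening hangs 48 mm above the worktop, 6 mm over the tray walls.
- tray_mid (a point): Point on the tray at rib-top level, 26 mm above the worktop, over the unit's origin when the tray is out; axes as the unit's. Seven ribs along x at y = 0, +-24, +-48, +-72 mm, 6 mm wide, 13 mm above the tray floor, make 8 grooves 18 mm wide. A rod in a groove has its axis 7 mm below this level (top 1 mm below the ribs); one on the ribs 6 mm above.
- push_plate (a point): Middle of the outer face of the white push plate (70 mm wide, 26 high) on the tray's front panel, 28 mm above the worktop; push here along the unit's x. The panel is 220 mm wide, 5 to 48 mm above the worktop, and stands free in front. x as the unit's.
- tray_wall (a point): Middle of the top edge of the tray's left side wall, 42 mm above the worktop; side walls 9 mm thick, inner faces at y = +-93 mm of tray_mid. Inside, the tray is clear from x = -88 mm (front panel, top 48 mm above the worktop) to x = 84 mm (rear wall, top 42 mm). At the start the rods leave a strip of 25 mm or more free along this wall.
- tray (a joint): How far the tray is pushed in, in m: 0 as found (pulled out), 0.171 at the stop (fully home). Slides along the unit's x against about 7 N of friction and stays where it is left.
- rake: Hand rake standing on its rest. Origin mid-row at the tine tips; x along the row, z up. 12 steel tines 6 mm thick, 26 long, 12 apart in one row; above them a black head 140 (x) x 34 (y) mm, z = 26 to 40; on it an upright orange handle 50 (x) x 20 (y) mm, z = 40 to 102, to be pinched across y, best at z = 70 to 85 mm. 120 g.
- rake_rest: Grey rest, 170 x 90 mm, fixed; place and yaw vary. Origin mid-base on the worktop; x along its two rails (156 mm long, 14 wide, tops 36 mm above the worktop, 20 mm gap centred on y = 0). The rake's tines hang in the gap, its head lies on the rails: its origin is then 10 mm above the rest's, axes parallel (x either way).
- rod_1: White slippery PTFE rod (friction about 0.25), 120 mm long, 12 mm thick, round ends, 30 g, lying askew (14 to 24 degrees) on top of the tray's ribs at the start. Origin in its middle, x along the rod. It rolls and slides easily, and drops into a free groove when pushed parallel to the ribs.
- rod_2: White slippery PTFE rod (friction about 0.25), 120 mm long, 12 mm thick, round ends, 30 g, lying askew (14 to 24 degrees) on top of the tray's ribs at the start. Origin in its middle, x along the rod. It rolls and slides easily, and drops into a free groove when pushed parallel to the ribs.
- rod_3: White slippery PTFE rod (friction about 0.25), 120 mm long, 12 mm thick, round ends, 30 g, lying askew (14 to 24 degrees) on top of the tray's ribs at the start. Origin in its middle, x along the rod. It rolls and slides easily, and drops into a free groove when pushed parallel to the ribs.
- wash_bottle: Bystander: amber bottle with black cap, 56 mm wide, 115 mm high; origin under its middle.
- beaker: Bystander: green-grey beaker, 85 mm wide, 108 mm high; origin under its middle.
- timer: Bystander: white lab timer lying flat, 62 x 78 x 21 mm; origin under its middle.
There are look-alikes about, which are no part of the job. Leave any black or turquoise look-alike of the rod_1 alone.

How it is judged (in metres and radians):
On the way, in this order (a step that is already met when the one before it is completed fails the run):
1. the rake is lifted off its rest (height (world z) of rake above 0.045 m and contact force between rake and the fingers above 0.5 N), for 0.2 s.
2. all three rods lie down in grooves of the tray, with the tray still out and the rake off its rest (x of rod_1 in the frame of tray_mid between -0.04 and 0.04 m and y of rod_1 in the frame of tray_mid between -0.093 and 0.093 m and z of rod_1 in the frame of tray_mid between -0.014 and -0.004 m and angle between the x axis of each of rod_1, rod_2, rod_3 and the x axis of tray_mid, either way round below 0.1 rad and x of rod_2 in the frame of tray_mid between -0.04 and 0.04 m and y of rod_2 in the frame of tray_mid between -0.093 and 0.093 m and z of rod_2 in the frame of tray_mid between -0.014 and -0.004 m and x of rod_3 in the frame of tray_mid between -0.04 and 0.04 m and y of rod_3 in the frame of tray_mid between -0.093 and 0.093 m and z of rod_3 in the frame of tray_mid between -0.014 and -0.004 m and value of joint tray below 0.03 m and horizontal distance between rake and rake_rest above 0.06 m), for 0.2 s.
3. the rake stands on its rest, released, with the tray still out (x of rake in the frame of rake_rest between -0.022 and 0.022 m and y of rake in the frame of rake_rest between -0.013 and 0.013 m and z of rake in the frame of rake_rest between 0.006 and 0.014 m and angle between rake's own z axis and vertical below 0.08 rad and contact force between rake and the fingers below 0.05 N and value of joint tray below 0.03 m), for 0.2 s.
4. the tray is fully home (value of joint tray above 0.165 m), for 0.2 s.
At the end, for the whole second after the job is handed in: All rods at rest in grooves (axis 4 mm or more below the rib tops, within 0.1 rad of the grooves); the rake upright and released on its rest (within 22 mm along, 13 mm across the rails, 4 mm in height); the tray within 6 mm of fully home (x of rod_1 in the frame of tray_mid between -0.04 and 0.04 m and y of rod_1 in the frame of tray_mid between -0.093 and 0.093 m and z of rod_1 in the frame of tray_mid between -0.014 and -0.004 m and angle between the x axis of each of rod_1, rod_2, rod_3 and the x axis of tray_mid, either way round below 0.1 rad and x of rod_2 in the frame of tray_mid between -0.04 and 0.04 m and y of rod_2 in the frame of tray_mid between -0.093 and 0.093 m and z of rod_2 in the frame of tray_mid between -0.014 and -0.004 m and x of rod_3 in the frame of tray_mid between -0.04 and 0.04 m and y of rod_3 in the frame of tray_mid between -0.093 and 0.093 m and z of rod_3 in the frame of tray_mid between -0.014 and -0.004 m and x of rake in the frame of rake_rest between -0.022 and 0.022 m and y of rake in the frame of rake_rest between -0.013 and 0.013 m and z of rake in the frame of rake_rest between 0.006 and 0.014 m and angle between rake's own z axis and vertical below 0.08 rad and contact force between rake and the fingers below 0.05 N and linear speed of each of rod_1, rod_2, rod_3, rake below 0.02 m/s and value of joint tray above 0.165 m); the robot touches nothing.
It fails at once if a rod is touched by the gripper or arm (contact force between any of rod_1, rod_2, rod_3 and the fingers above 0.3 N or contact force between any of rod_1, rod_2, rod_3 and the arm above 0.3 N).
It fails at once if a rod leaves the tray (x of any of rod_1, rod_2, rod_3 in the frame of tray_mid below -0.13 m or x of any of rod_1, rod_2, rod_3 in the frame of tray_mid above 0.13 m or y of any of rod_1, rod_2, rod_3 in the frame of tray_mid below -0.13 m or y of any of rod_1, rod_2, rod_3 in the frame of tray_mid above 0.13 m).
It fails at once if the bottle, the beaker or the timer is moved (distance of any of wash_bottle, beaker, timer from where it was at the start of the episode above 0.03 m).
It also fails if it takes over 64 s, if anything falls off the work surface, if the arm or the gripper's body presses on something with over 40 N, if the wrist force passes 120 N, or if a joint passes its speed limit or range.

## Working session

There is one attempt and no reset: what is moved stays moved. The work goes in short steps, Python scripts to look and compute and a tool call to move; the robot and the scene stay as the last step left them, time stands still between calls to the robot, and variables do not carry over. Pictures are saved under pics/ and viewed, and the job is handed in when it is done.

Besides the shell and the picture viewer there is one more tool, called after "Emit:" as name(argument=value, ...), one argument or row to a line, values as JSON. arm_command: Moves the arm, as the interface text tells. Its arguments: {"type":"object","properties":{"moves":{"type":"array","items":{"type":"object","properties":{"delta_pos":{"type":"array","items":{"type":"number"}},"rotation":{"type":"array","items":{"type":"number"}},"hand":{"type":"number"}}}},"grip_force":{"type":"number"}},"required":["moves"]}

```bash
mkdir -p pics; python3 - <<'E'
from cell import *
import cv2,numpy as np
print(state())
for n in ["scene","top","wrist"]:
    c=calibration(n); p,d=snapshot(n)
    np.savez(f"pics/{n}0.npz",p=p,d=d,**{k:np.array(v) for k,v in c.items()})
    cv2.imwrite(f"pics/{n}0.png",p[:,:,::-1]); print(n,c)
E
```

```text
{'t': 0.0, 'q': array([ 5.92226604e+01,  7.51589672e+00,  8.53298190e+01,  6.88136667e-04,
        8.72628173e+01, -4.89235014e+00]), 'dq': array([-0.07814558,  0.03115445,  0.04975211,  0.08162189, -0.00458296,
        0.08273289]), 'joint_torque': array([ 6.90629204e-04, -5.69380367e+01, -5.00562000e+01, -7.57680732e-05,
        1.48604141e-02, -9.27011001e-06]), 'tool_pos': array([261.62030257, 539.33361763, 230.23105551]), 'ee_rot': array([[-8.99671842e-01,  4.36565707e-01, -9.79604489e-04],
       [ 4.36566771e-01,  8.99670398e-01, -1.62133614e-03],
       [ 1.73501405e-04, -1.88633324e-03, -9.99998206e-01]]), 'contact_force': array([-0.0699028 ,  0.45852226, -0.69480741]), 'ft_torque': array([ 0.02026378,  0.03713433, -0.0071039 ]), 'width': 85.40169331695051}
scene {'mtx': array([[553.43897047,   0.        , 313.71189422],
       [  0.        , 553.43897047, 234.59111141],
       [  0.        ,   0.        ,   1.        ]]), 'cam_to_world': array([[-7.77749574e-01, -3.36432360e-01,  5.30960326e-01,
        -2.87510301e+02],
       [-6.28536174e-01,  4.25549058e-01, -6.51037847
[... 555 characters left out ...]
,
       [ 2.63418365e-04, -3.47809768e-02, -9.99394924e-01,
         1.39371303e+03],
       [ 0.00000000e+00,  0.00000000e+00,  0.00000000e+00,
         1.00000000e+00]])}
wrist {'mtx': array([[355.95187718,   0.        , 324.7650948 ],
       [  0.        , 355.95187718, 235.47527707],
       [  0.        ,   0.        ,   1.        ]]), 'cam_to_world': array([[ 4.37216484e-01,  8.56896061e-01,  2.73076707e-01,
         1.91600997e+02],
       [ 8.99356292e-01, -4.16601189e-01, -1.32671433e-01,
         5.74239079e+02],
       [ 7.84523352e-05,  3.03599392e-01, -9.52799771e-01,
         3.73584480e+02],
       [ 0.00000000e+00,  0.00000000e+00,  0.00000000e+00,
         1.00000000e+00]])}
```

View pics/scene0.png

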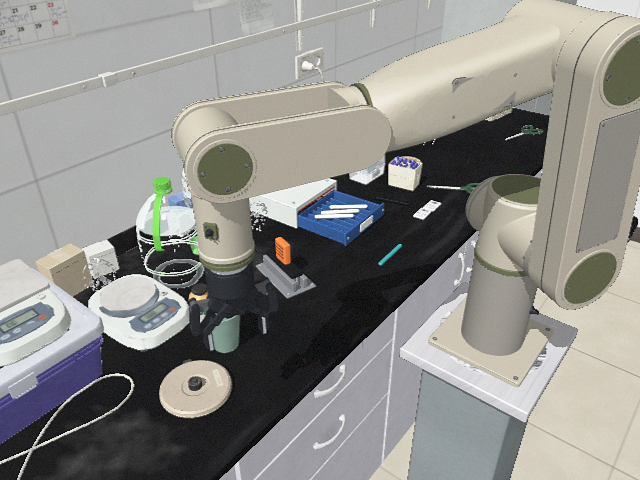

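View pics/top0.png

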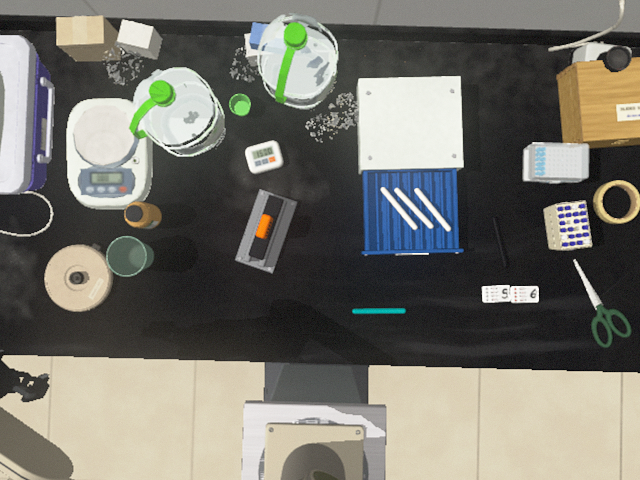

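View pics/wrist0.png

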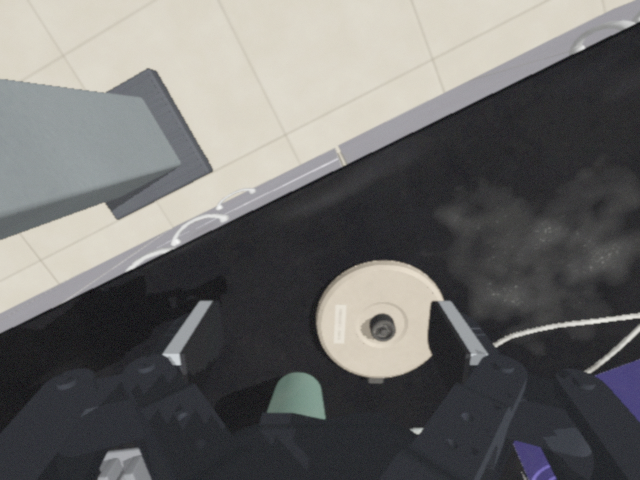

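The top view shows the tray at (410,210), with 3 white rods on it at (398,207), (413,208) and (432,208). The rake's orange handle is at (264,227) on the grey rest, the timer at (264,157), the amber bottle at (143,214) and the beaker at (130,256). Look-alikes are the turquoise rod (379,311) and the black rod (500,242), neither of them in the tray. I choose the white rods in the tray.

```bash
cat > h.py <<'E'
import numpy as np,cv2
def load(n):
    z=np.load(f"pics/{n}.npz"); return z['p'],z['d'],z['mtx'],z['cam_to_world']
def cloud(d,K,T):
    v,u=np.indices(d.shape); P=np.stack([(u-K[0,2])/K[0,0]*d,(v-K[1,2])/K[1,1]*d,d],-1)
    return P@T[:3,:3].T+T[:3,3]
def proj(X,K,T):
    X=np.atleast_2d(X); c=(X-T[:3,3])@T[:3,:3]; return c[:,:2]/c[:,2:]*[K[0,0],K[1,1]]+K[:2,2]
def ray(uv,K,T,z):
    uv=np.atleast_2d(uv); r=np.c_[(uv-K[:2,2])/[K[0,0],K[1,1]],np.ones(len(uv))]@T[:3,:3].T
    return T[:3,3]+r*((z-T[2,3])/r[:,2:])
E
python3 - <<'E'
from h import *
np.set_printoptions(precision=1,suppress=True)
for n in ["top0","scene0"]:
    p,d,K,T=load(n); W=cloud(d,K,T); hsv=cv2.cvtColor(p,cv2.COLOR_RGB2HSV)
    def blob(m,name):
        X=W[m&(d>0)]; X=X[np.isfinite(X).all(1)]
        if len(X): print(n,name,len(X),"min",np.percentile(X,2,axis=0),"med",np.median(X,0),"max",np.percentile(X,98,axis=0))
    o=(hsv[...,0]<14)&(hsv[...,1]>180)&(hsv[...,2]>150); blob(o&(W[...,2]>80)&(W[...,2]<120),"handle top")
    b=(hsv[...,0]>100)&(hsv[...,0]<115)&(hsv[...,1]>150)
    reg=(W[...,1]<0)&(W[...,1]>-300)&(W[...,0]<680)&(W[...,0]>400)
    blob(b&reg,"blue"); w=(hsv[...,1]<40)&(hsv[...,2]>170)
    blob(w&reg&(W[...,2]>60),"housing"); blob(w&reg&(W[...,2]<60)&(W[...,2]>20),"rods")
    m=(w&reg&(W[...,2]<60)&(W[...,2]>20)).astype(np.uint8)
    k,l,s,c=cv2.connectedComponentsWithStats(m)
    for i in range(1,k):
        if s[i,4]>50: print(s[i],c[i],np.median(W[l==i],0))
p,d,K,T=load("top0")
for nm,c,z in [("tray",(325,140,170,140),0),("rest",(220,170,90,120),0)]:
    x,y,w,h=c; cv2.imwrite(f"pics/{nm}.png",cv2.resize(p[y:y+h,x:x+w,::-1],None,fx=4.5,fy=4.5,interpolation=cv2.INTER_CUBIC)[:600])
E
```

```text
top0 handle top 49 min [517.8 103.1 105.7] med [544.8 111.  110.7] max [565.7 129.7 116.3]
top0 blue 4894 min [ 495.8 -296.7    7. ] med [ 555.4 -211.4   16.3] max [669.4 -98.1  49.3]
top0 housing 237 min [ 670.8 -265.3   67.5] med [ 677.1 -145.1   73.6] max [679.9 -86.7  79.8]
top0 rods 790 min [ 494.5 -278.7   26. ] med [ 591.8 -207.    36.5] max [ 637.2 -134.7   43.6]
[381 187  36  43 249] [398.6 208. ] [ 592.3 -172.9   36.5]
[395 188  38  40 246] [413.5 207.7] [ 593.5 -204.1   36.2]
[415 188  36  43 253] [432.4 209.3] [ 591.7 -245.7   36.2]
scene0 handle top 102 min [509.9 109.7  81.3] med [521.5 124.3  97.1] max [560.  133.  113.9]
scene0 blue 2126 min [ 485.6 -297.3    5.7] med [ 574.3 -168.9   25.4] max [674.  -93.2  48.4]
scene0 housing 148 min [ 665.4 -290.1   61.6] med [ 673.3 -156.1   73.4] max [679.6 -83.4  77.5]
scene0 rods 500 min [ 485.8 -274.7   23.7] med [ 586.  -196.5   35.1] max [676.9 -83.2  52.4]
[329 205  38   4 117] [347.  206.1] [ 588.  -241.2   35.4]
[315 209  44   9 263] [336.4 213.3] [ 587.7 -185.4   35.1]
[360 215  13  17  71] [365.6 222.6] [ 488.4 -201.3   31.6]
```

View pics/tray.png

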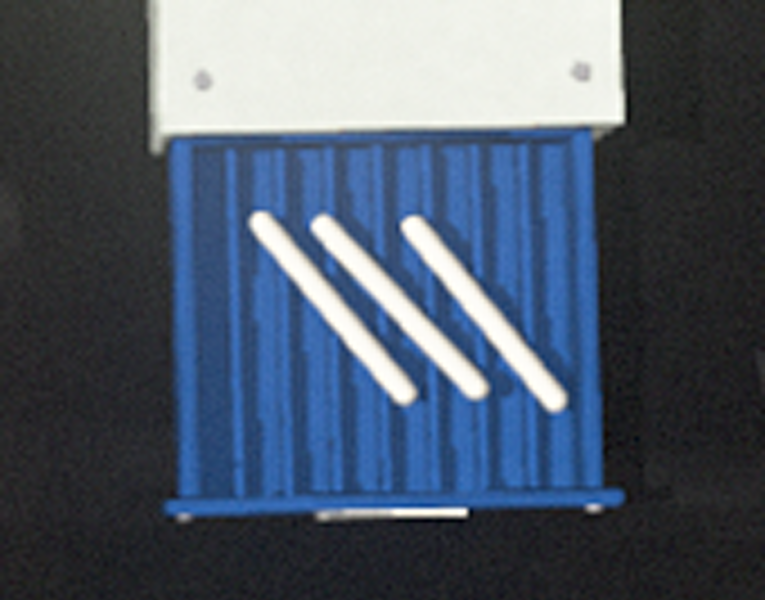

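View pics/rest.png

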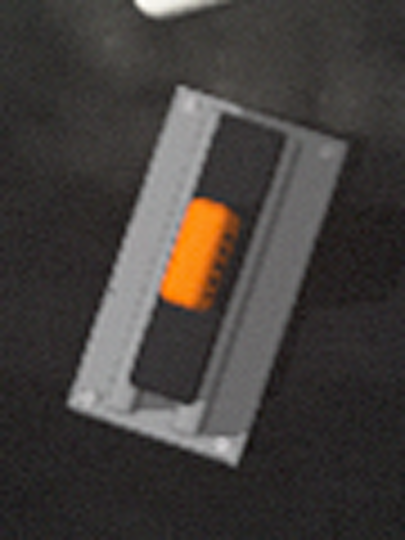

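```bash
python3 - <<'E'
from h import *
np.set_printoptions(precision=2,suppress=True)
p,d,K,T=load("top0"); hsv=cv2.cvtColor(p,cv2.COLOR_RGB2HSV)
# handle
o=((hsv[...,0]<16)&(hsv[...,1]>150)&(hsv[...,2]>120)); o[:170]=0;o[280:]=0;o[:,:220]=0;o[:,320:]=0
v,u=np.nonzero(o); 
br=o&(hsv[...,2]>235); vv,uu=np.nonzero(br)
for n,a,b in [("all",u,v),("bright",uu,vv)]:
    r=cv2.minAreaRect(np.c_[a,b].astype(np.float32)); bx=cv2.boxPoints(r); W=ray(bx,K,T,112); print(n,len(a),W[:,:2].tolist(),W.mean(0))
# housing roof
w=((hsv[...,1]<45)&(hsv[...,2]>170)).astype(np.uint8)
k,l,s,c=cv2.connectedComponentsWithStats(w); i=l[120,410]
v,u=np.nonzero(l==i); r=cv2.minAreaRect(np.c_[u,v].astype(np.float32)); bx=cv2.boxPoints(r); W=ray(bx,K,T,74)
print("roof",bx.tolist(),W[:,:2].tolist(),W.mean(0), np.linalg.norm(W[1]-W[0]),np.linalg.norm(W[2]-W[1]))
# tray blue: edges
b=((hsv[...,0]>100)&(hsv[...,0]<115)&(hsv[...,1]>120)&(hsv[...,2]>60)).astype(np.uint8); b[:160]=0;b[265:]=0;b[:,:350]=0;b[:,475:]=0
ct=max(cv2.findContours(b,cv2.RETR_EXTERNAL,cv2.CHAIN_APPROX_NONE)[0],key=cv2.contourArea)
fr=[];le=[];ri=[]
for u in range(368,455):
    v=np.nonzero(b[:,u])[0].max(); fr.append((u,v))
for v in range(185,240):
    us=np.nonzero(b[v])[0]; le.append((us.min(),v)); ri.append((us.max(),v))
for n,a,z in [("front",fr,48),("left",le,42),("right",ri,42)]:
    W=ray(np.array(a,float),K,T,z)[:,:2]; f=cv2.fitLine(W.astype(np.float32),cv2.DIST_HUBER,0,.01,.01).ravel(); print(n,f,np.degrees(np.arctan2(f[1],f[0])))
# rods
for i in range(1,k):
    if 150<s[i,4]<600 and 370<c[i][0]<460 and 180<c[i][1]<235:
        v,u=np.nonzero(l==i); W=ray(np.c_[u,v],K,T,34)[:,:2]; f=cv2.fitLine(W.astype(np.float32),cv2.DIST_HUBER,0,.01,.01).ravel()
        t=(W-f[2:])@f[:2]; print("rod",W.mean(0),np.degrees(np.arctan2(f[1],f[0])),np.ptp(t))
E
```

```text
all 137 [[519.5642680247788, 133.40036544357994], [567.8491714520086, 118.9986846755746], [561.5905518946103, 98.29723648636612], [513.3225167247368, 112.72317568833115]] [540.58 115.85 112.  ]
bright 57 [[522.2803450325567, 132.71696295250933], [565.3440396308779, 118.8668375212031], [560.638440767916, 104.41771521938622], [517.586028819459, 118.2827011821666]] [541.46 118.57 112.  ]
roof [[354.0227355957031, 78.09834289550781], [460.4436950683594, 74.93731689453125], [463.1763000488281, 166.93536376953125], [356.7553405761719, 170.0963897705078]] [[865.848981110237, -64.96844868597351], [879.2131815689822, -293.3605375811879], [680.8542203616329, -303.27395299812247], [667.603570498962, -76.0627991841702]] [ 773.38 -184.42   74.  ] 228.78275311705872 198.6065288365099
front [   0.06   -1.    495.21 -207.24] -86.59957
left [  1.     0.05 587.74 -94.59] 2.6769123
right [   1.      0.06  586.16 -299.68] 3.2035654
rod [ 592.5  -171.75] 41.246727 118.61873009433755
rod [ 593.92 -204.31] 44.99003 118.0311127193973
rod [ 592.21 -245.53] 40.756985 118.50973039110633
```

```bash
cat >> h.py <<'E'
from scipy.spatial.transform import Rotation as Ro
def Rdown(yaw_y):  # tool down, tool y axis at yaw_y degrees in world
    a=np.radians(yaw_y); y=np.array([np.cos(a),np.sin(a),0]); z=np.array([0,0,-1.]); return np.c_[np.cross(y,z),y,z]
def cmd(st,pos,R):
    R0=st['ee_rot']; dp=R0.T@(np.array(pos,float)-st['tool_pos'])/50; rv=np.degrees(Ro.from_matrix(R0.T@R).as_rotvec())/8
    return np.round(dp,3),np.round(rv,3)
E
python3 - <<'E'
from h import *
from cell import *
print(cmd(state(),[541,118,200],Rdown(73)))
E
```

```text
(array([-8.706, -5.144,  0.616]), array([-0.01 , -0.002, -1.111]))
```

Emit:
arm_command(
  moves=[
    {"delta_pos": [-4.3, -2.55, 0.3], "rotation": [0, 0, -0.55], "hand": 85},
    {"delta_pos": [-4.3, -2.55, 0.3], "rotation": [0, 0, -0.55], "hand": 85},
    {"delta_pos": [-4.3, -2.55, 0.3], "rotation": [0, 0, -0.55], "hand": 85},
    {"delta_pos": [-4.3, -2.55, 0.3], "rotation": [0, 0, -0.55], "hand": 85},
    {"delta_pos": [-4.3, -2.55, 0.3], "rotation": [0, 0, -0.55], "hand": 85},
    {"delta_pos": [-8.7, -5.14, 0.6], "rotation": [0, 0, -1.11], "hand": 85},
    {"delta_pos": [-8.7, -5.14, 0.6], "rotation": [0, 0, -1.11], "hand": 85},
    {"delta_pos": [-8.7, -5.14, 0.6], "rotation": [0, 0, -1.11], "hand": 85},
    {"delta_pos": [-8.7, -5.14, 0.6], "rotation": [0, 0, -1.11], "hand": 85},
    {"delta_pos": [-8.7, -5.14, 0.6], "rotation": [0, 0, -1.11], "hand": 85},
    {"delta_pos": [-8.7, -5.14, 0.6], "rotation": [0, 0, -1.11], "hand": 85},
    {"delta_pos": [-8.7, -5.14, 0.6], "rotation": [0, 0, -1.11], "hand": 85},
    {"delta_pos": [-8.7, -5.14, 0.6], "rotation": [0, 0, -1.11], "hand": 85},
    {"delta_pos": [-8.7, -5.14, 0.6], "rotation": [0, 0, -1.11], "hand": 85},
  ],
)

```text
t: 1.55
tool_pos: [540.4, 120.1, 201.3]
ee_rot: [[-0.957, 0.291, -0.0], [0.291, 0.957, 0.0], [0.0, 0.0, -1.0]]
contact_force: [-0.3, -0.3, -0.4]
width: 84.8
```

```bash
cat > snap.py <<'E'
import sys,numpy as np,cv2
from cell import *
def take(n,name):
    c=calibration(n); p,d=snapshot(n)
    np.savez(f"pics/{name}.npz",p=p,d=d,**{k:np.array(v) for k,v in c.items()})
    cv2.imwrite(f"pics/{name}.png",p[:,:,::-1])
if __name__=="__main__":
    s=state(); print(s['t'],s['q'].round(1),s['tool_pos'].round(1),s['ee_rot'].round(4).tolist(),s['contact_force'].round(1),s['width'])
    take(sys.argv[1],sys.argv[2])
E
python3 snap.py wrist w1
```

```text
1.55 [  7.2   1.2  95.    0.   83.8 -65.9] [540.4 120.1 201.3] [[-0.9568, 0.2908, -0.0003], [0.2908, 0.9568, 0.0004], [0.0004, 0.0003, -1.0]] [-0.3 -0.3 -0.4] 84.82919464373809
```

View pics/w1.png

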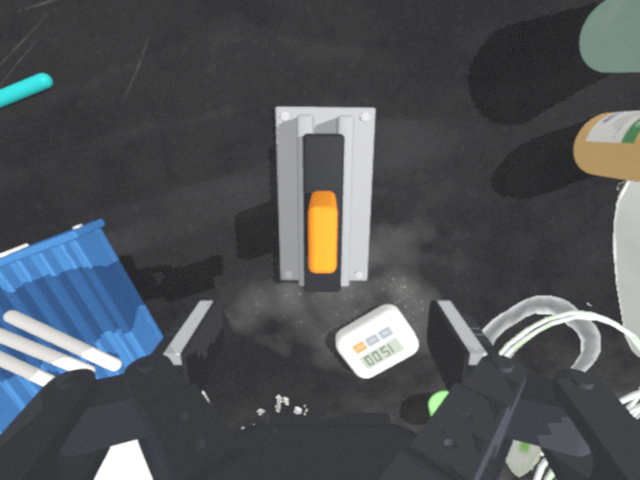

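The wrist view shows the rake head, with its handle top at about (322,240), between the rails of the rest. The rest's corners are at (276,108), (375,108), (367,280) and (282,280). It stands nearly square to the gripper.

```bash
python3 - <<'E'
from h import *
np.set_printoptions(precision=2,suppress=True)
p,d,K,T=load("w1"); hsv=cv2.cvtColor(p,cv2.COLOR_RGB2HSV); W=cloud(d,K,T)
o=((hsv[...,0]<20)&(hsv[...,1]>150)&(hsv[...,2]>120)); o[:180]=0;o[290:]=0;o[:,:290]=0;o[:,350:]=0
print("depth heights: handle", np.percentile(W[o][:,2],[5,50,95]), "head",np.median(W[150:180,312:335].reshape(-1,3),0),"rail",np.median(W[200:260,345:350].reshape(-1,3),0),"base",np.median(W[150:250,282:292,2]))
top=o&(W[...,2]>106); print("top centroid",W[top].mean(0),top.sum())
f=cv2.fitLine(W[top][:,:2].astype(np.float32),cv2.DIST_L2,0,.01,.01).ravel(); print(f, np.degrees(np.arctan2(f[1],f[0])))
for v in range(205,272,8):
    us=np.nonzero(o[v])[0]; print(v,us.min(),us.max(), hsv[v,322])
v,u=np.nonzero(top); r=cv2.minAreaRect(np.c_[u,v].astype(np.float32)); X=ray(cv2.boxPoints(r),K,T,112); print(X, X.mean(0))
dk=(hsv[...,2]<75)&(W[...,2]>42)&(W[...,2]<60); dk[:125]=0;dk[295:]=0;dk[:,:297]=0;dk[:,350:]=0
v,u=np.nonzero(dk); r=cv2.minAreaRect(np.c_[u,v].astype(np.float32)); X=ray(cv2.boxPoints(r),K,T,50); print("head",X,X.mean(0),np.degrees(np.arctan2(*(X[1]-X[0])[1::-1])),np.linalg.norm(X[1]-X[0]),np.linalg.norm(X[2]-X[1]))
c=ray([(276,107),(375,107),(368,281),(281,281)],K,T,4); print("rest base",c,c.mean(0))
pt,dt,Kt,Tt=load("top0")
print("top cam: rest", )
E
```

```text
depth heights: handle [ 50.88 108.24 112.45] head [497.13 132.93  50.59] rail [560.27 136.25  36.31] base 6.586351045765127
top centroid [536.46 115.97 112.94] 562
[  0.95  -0.32 536.46 115.97] -18.864729
205 309 336 [ 16 200 243]
213 308 337 [ 21 187 255]
221 308 337 [ 21 184 255]
229 308 337 [ 21 189 255]
237 308 336 [ 21 186 255]
245 308 336 [ 21 187 255]
253 308 336 [ 21 185 255]
261 308 336 [ 21 187 255]
269 310 335 [ 21 184 255]
[[559.4  102.92 112.  ]
 [508.02 119.38 112.  ]
 [513.44 137.13 112.  ]
 [565.2  121.9  112.  ]] [536.52 120.33 112.  ]
head [[470.6  125.23  50.  ]
 [478.96 152.68  50.  ]
 [610.85 114.36  50.  ]
 [601.23  82.89  50.  ]] [540.41 118.79  50.  ] 73.05166718768238 28.688688377748296 137.3374453746687
rest base [[440.9  105.78   4.  ]
 [466.88 191.08   4.  ]
 [630.96 141.11   4.  ]
 [604.33  54.     4.  ]] [535.77 122.99   4.  ]
top cam: rest
```

```bash
python3 - <<'E'
from h import *
from cell import *
np.set_printoptions(precision=2,suppress=True)
p,d,K,T=load("w1")
print(ray([(322.5,208),(322.5,239),(322.5,271)],K,T,112))
print(proj([[540,119,112]],*load("top0")[2:]),proj([[540,119,112]],*load("scene0")[2:]))
s=state();print(s['tool_pos'],cmd(s,[539.5,119,68],Rdown(72.8)))
E
```

```text
[[517.97 126.38 112.  ]
 [538.85 119.97 112.  ]
 [561.67 112.97 112.  ]]
[[261.97 226.23]] [[280.6  240.63]]
[540.49 120.15 201.44] (array([ 0.01, -0.03,  2.67]), array([ 0.  , -0.  ,  0.04]))
```

Emit:
arm_command(
  moves=[
    {"delta_pos": [0, -0.02, 0.7], "rotation": [0, 0, 0.04], "hand": 70},
    {"delta_pos": [0, -0.02, 1.4], "rotation": [0, 0, 0.04], "hand": 60},
    {"delta_pos": [0, -0.02, 2.0], "rotation": [0, 0, 0.04], "hand": 60},
    {"delta_pos": [0, -0.02, 2.4], "rotation": [0, 0, 0.04], "hand": 60},
    {"delta_pos": [0, -0.02, 2.66], "rotation": [0, 0, 0.04], "hand": 60},
    {"delta_pos": [0, -0.02, 2.66], "rotation": [0, 0, 0.04], "hand": 60},
    {"delta_pos": [0, -0.02, 2.66], "rotation": [0, 0, 0.04], "hand": 60},
  ],
)

```text
t: 2.3
tool_pos: [541.2, 118.3, 69.2]
ee_rot: [[-0.955, 0.297, 0.001], [0.297, 0.955, 0.0], [-0.001, 0.0, -1.0]]
contact_force: [-0.5, -0.9, -0.1]
width: 59.7
```

```bash
python3 snap.py wrist w2
```

```text
2.3 [  7.    8.3 101.9   0.   69.7 -65.7] [541.2 118.3  69.2] [[-0.9549, 0.297, 0.0009], [0.297, 0.9549, 0.0002], [-0.0008, 0.0004, -1.0]] [-0.5 -0.9 -0.1] 59.73079401819025
```

View pics/w2.png

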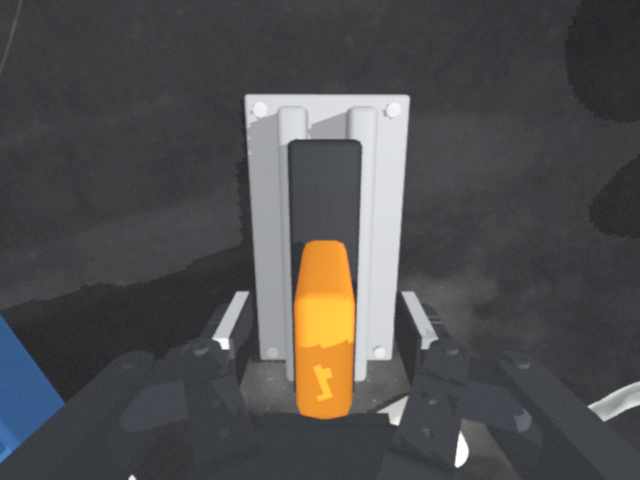

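The handle at (325,330) is centred between the pads at (232,320) and (417,320). I'll close.

Emit:
arm_command(
  grip_force=70,
  moves=[
    {"delta_pos": [0, 0, 0], "rotation": [0, 0, 0], "hand": 10},
    {"delta_pos": [0, 0, 0], "rotation": [0, 0, 0], "hand": 10},
    {"delta_pos": [0, 0, 0], "rotation": [0, 0, 0], "hand": 10},
    {"delta_pos": [0, 0, 0], "rotation": [0, 0, 0], "hand": 10},
    {"delta_pos": [0, 0, 0], "rotation": [0, 0, 0], "hand": 10},
    {"delta_pos": [0, 0, 0], "rotation": [0, 0, 0], "hand": 10},
    {"delta_pos": [0, 0, 0], "rotation": [0, 0, 0], "hand": 10},
    {"delta_pos": [0, 0, 0], "rotation": [0, 0, 0], "hand": 10},
  ],
)

```text
t: 3.15
tool_pos: [541.6, 117.9, 69.3]
ee_rot: [[-0.955, 0.298, 0.002], [0.298, 0.955, 0.0], [-0.002, 0.001, -1.0]]
contact_force: [-0.2, 1.1, 5.2]
width: 19.3
```

```bash
python3 - <<'E'
from h import *
from cell import *
s=state(); print(s['t'],s['tool_pos'],s['ee_rot'].round(4).tolist(),s['contact_force'],s['width'])
P=s['tool_pos']+[0,0,110]
print(cmd(s,P,s['ee_rot']))
# tray via: hover over tray at row y=+79
a=np.radians(3.2); ux=np.array([np.cos(a),np.sin(a)]); uy=np.array([-ux[1],ux[0]]); o=np.array([589.5,-196.8])
print(o-2*ux+80*uy)
E
```

```text
3.15 [541.5885986  117.88608774  69.32274408] [[-0.9546, 0.2979, 0.0017], [0.2979, 0.9546, 0.0003], [-0.0015, 0.0008, -1.0]] [-0.19076776  1.14573161  5.21852149] 19.3116081676292
(array([-3.0e-03,  2.0e-03, -2.2e+00]), array([0., 0., 0.]))
[ 583.03739807 -117.03638188]
```

Emit:
arm_command(
  moves=[
    {"delta_pos": [0, 0, -0.3], "rotation": [0, 0, 0], "hand": 10},
    {"delta_pos": [0, 0, -0.7], "rotation": [0, 0, 0], "hand": 10},
    {"delta_pos": [0, 0, -1.2], "rotation": [0, 0, 0], "hand": 10},
    {"delta_pos": [0, 0, -1.7], "rotation": [0, 0, 0], "hand": 10},
    {"delta_pos": [0, 0, -2.0], "rotation": [0, 0, 0], "hand": 10},
    {"delta_pos": [0, 0, -2.2], "rotation": [0, 0, 0], "hand": 10},
    {"delta_pos": [0, 0, -2.2], "rotation": [0, 0, 0], "hand": 10},
  ],
)

```text
t: 3.85
tool_pos: [541.5, 117.8, 179.7]
ee_rot: [[-0.955, 0.298, 0.002], [0.298, 0.955, 0.0], [-0.002, 0.001, -1.0]]
contact_force: [0.6, 0.2, -2.1]
width: 19.3
```

```bash
python3 - <<'E'
from h import *
from cell import *
from snap import take
s=state(); print(s['t'],s['tool_pos'],s['contact_force'],s['width'])
print(cmd(s,[583.,-117.,s['tool_pos'][2]],Rdown(93.2)))
take("wrist","w3"); take("scene","s3")
E
```

```text
3.85 [541.50037769 117.793788   179.74550166] [ 0.58817182  0.2198462  -2.09809944] 19.318381327705467
(array([-2.191e+00, -4.236e+00,  1.000e-03]), array([ 0.004,  0.015, -2.566]))
```

View pics/w3.png

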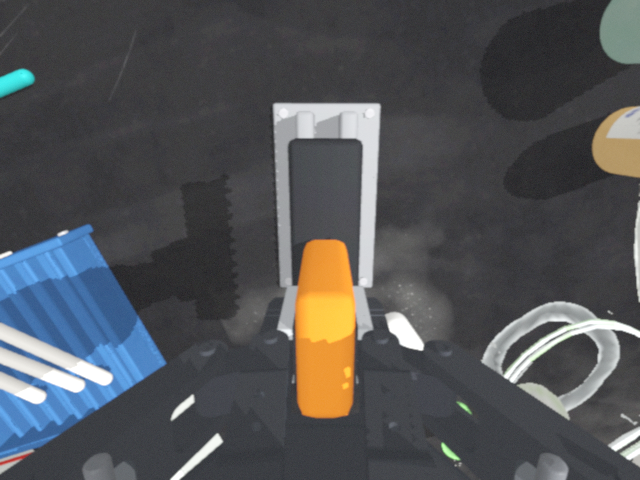

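View pics/s3.png

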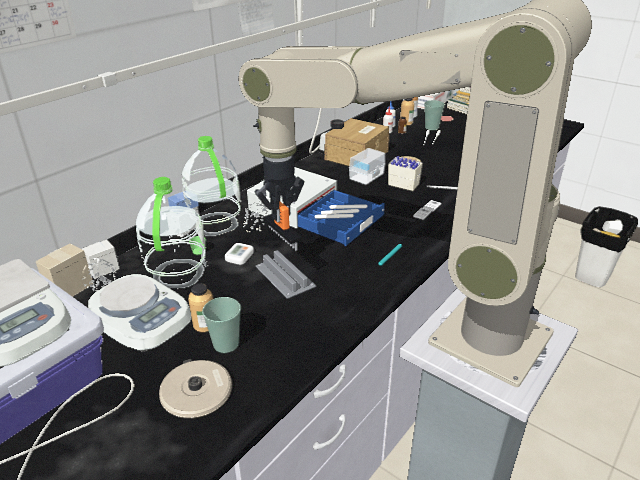

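Emit:
arm_command(
  moves=[
    {"delta_pos": [-0.3, -0.6, 0], "rotation": [0, 0, -0.4], "hand": 10},
    {"delta_pos": [-0.7, -1.3, 0], "rotation": [0, 0, -0.9], "hand": 10},
    {"delta_pos": [-1.1, -2.1, 0], "rotation": [0, 0, -1.4], "hand": 10},
    {"delta_pos": [-1.5, -2.9, 0], "rotation": [0, 0, -1.9], "hand": 10},
    {"delta_pos": [-1.9, -3.6, 0], "rotation": [0, 0, -2.3], "hand": 10},
    {"delta_pos": [-2.25, -4.22, 0], "rotation": [0, 0, -2.57], "hand": 10},
    {"delta_pos": [-2.25, -4.22, 0], "rotation": [0, 0, -2.57], "hand": 10},
    {"delta_pos": [-2.25, -4.22, 0], "rotation": [0, 0, -2.57], "hand": 10},
  ],
)

```text
t: 4.75
tool_pos: [584.3, -117.6, 176.3]
ee_rot: [[-0.999, -0.054, -0.003], [-0.054, 0.999, 0.001], [0.003, 0.001, -1.0]]
contact_force: [0.4, -0.2, -1.7]
width: 19.3
```

```bash
python3 snap.py wrist w4; python3 snap.py top t4
```

```text
4.75 [ -16.3    8.8   89.6    0.    81.8 -109.4] [ 584.3 -117.6  176.3] [[-0.9985, -0.0541, -0.0031], [-0.0541, 0.9985, 0.0012], [0.003, 0.0014, -1.0]] [ 0.4 -0.2 -1.7] 19.292686666759078
4.8 [ -16.2    8.8   89.6    0.    81.8 -109.4] [ 584.5 -116.7  176.7] [[-0.9985, -0.0554, -0.0026], [-0.0554, 0.9985, 0.0012], [0.0025, 0.0014, -1.0]] [ 0.4 -0.  -2.1] 19.198558637279056
```

View pics/w4.png

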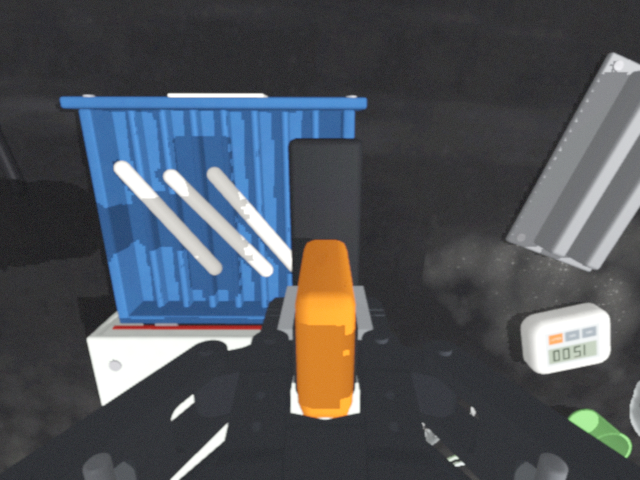

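View pics/t4.png

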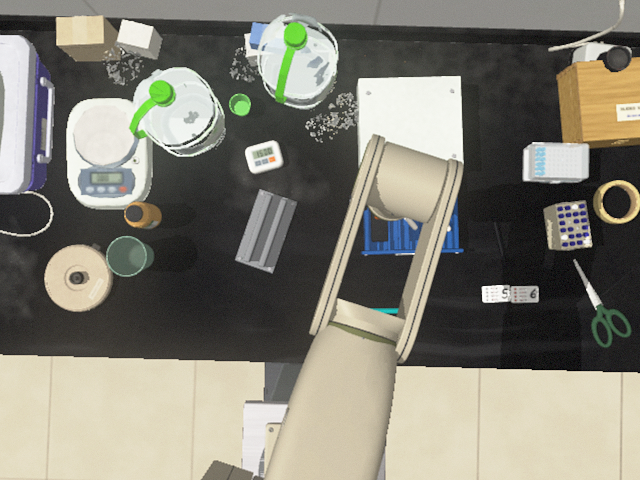

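The wrist view shows the tray with its front panel along row 102, columns 62 to 366. The rods run (122,168)-(215,268), (172,177)-(266,270) and (214,174)-(290,265), and the rake hangs over the free strip at about (325,190).

```bash
python3 - <<'E'
from h import *
np.set_printoptions(precision=1,suppress=True)
p,d,K,T=load("w4"); W=cloud(d,K,T)
a=np.radians(3.2); U=np.array([[np.cos(a),-np.sin(a)],[np.sin(a),np.cos(a)]]); o=np.array([589.5,-196.8])
def un(X): X=np.atleast_2d(X).copy(); X[:,:2]=(X[:,:2]-o)@U; return X
print("panel ends z48",un(ray([(62,98),(366,98),(62,108),(366,108)],K,T,48)))
print("right wall outer z42 top edge",un(ray([(82,112),(120,322)],K,T,42)))
print("left wall outer",un(ray([(355,112),(355,135)],K,T,42)))
print("rod ends z32",un(ray([(122,168),(215,268),(172,177),(266,270),(214,174)],K,T,32)))
print("rod depths",W[215,166],W[225,222],W[210,245])
# rib heights
Z=W[...,2]; reg=Z[120:165,100:285]; print("hist",np.histogram(reg[np.isfinite(reg)],bins=np.arange(4,52,2)))
print("rear wall", un(W[318,200]),un(ray([(130,322),(260,322)],K,T,42)))
for v in [125,145,150]:
    print([f"{un(W[v,u])[0][1]:.0f}:{Z[v,u]:.0f}" for u in range(84,290,5)])
cv2.imwrite("pics/w4c.png",cv2.resize(p[85:335,50:370,::-1],None,fx=2.4,fy=2.4,interpolation=cv2.INTER_CUBIC))
E
```

```text
panel ends z48 [[ -95.6 -106.3   48. ]
 [ -95.1  110.3   48. ]
 [ -88.9 -107.8   48. ]
 [ -88.3  110.5   48. ]]
right wall outer z42 top edge [[ -86.3  -97.9   42. ]
 [  89.4 -100.9   42. ]]
left wall outer [[-85.8 103.1  42. ]
 [-69.5 103.5  42. ]]
rod ends z32 [[-44.2 -81.2  32. ]
 [ 42.3 -15.2  32. ]
 [-37.  -42.3  32. ]
 [ 44.3  29.1  32. ]
 [-39.3  -8.3  32. ]]
rod depths [ 585.5 -246.3   36.9] [ 591.5 -200.7   37.5] [ 577.7 -181.5   38.1]
hist (array([   0,    0,    0,  113, 3521, 1364,  250,  246,  239,  298,  975,
        940,   80,   72,   72,   55,   46,   17,    3,    0,    0,    0,
          0]), array([ 4,  6,  8, 10, 12, 14, 16, 18, 20, 22, 24, 26, 28, 30, 32, 34, 36,
       38, 40, 42, 44, 46, 48, 50]))
rear wall [[ 85.9 -29.9  41.5]] [[ 89.4 -92.   42. ]
 [ 89.9  23.   42. ]]
['-98:42', '-94:43', '-92:40', '-93:33', '-92:27', '-93:19', '-92:13', '-88:14', '-84:12', '-73:26', '-70:24', '-68:20', '-68:13', '-64:13', '-60:12', '-50:25', '-46:26', '-45:18', '-43:13', '-39:14', '-35:13', '-31:14', '-22:26', '-21:18', '-19:13', '-14:14', '-10:13', '-6:14', '2:27', '3:18', '
[... 213 characters left out ...]
27', '-69:24', '-69:15', '-66:13', '-62:13', '-58:12', '-48:27', '-44:25', '-44:15', '-41:14', '-37:12', '-32:13', '-24:26', '-21:24', '-20:14', '-16:13', '-11:14', '-7:14', '0:26', '4:24', '5:13', '9:13', '14:14', '18:15', '24:26', '27:22', '30:13', '34:14', '39:14', '43:14', '48:25', '65:157']
['-129:2', '-98:43', '-94:42', '-92:39', '-93:32', '-93:26', '-93:19', '-92:13', '-87:14', '-83:14', '-73:26', '-70:24', '-69:16', '-66:14', '-63:12', '-58:14', '-48:26', '-45:24', '-45:15', '-41:14', '-37:14', '-33:15', '-24:27', '-21:25', '-21:12', '-16:15', '-12:13', '-7:15', '-0:26', '3:24', '5:15', '9:13', '13:15', '18:15', '24:27', '27:22', '30:14', '34:14', '38:15', '42:14', '48:26', '64:157']
```

View pics/w4c.png

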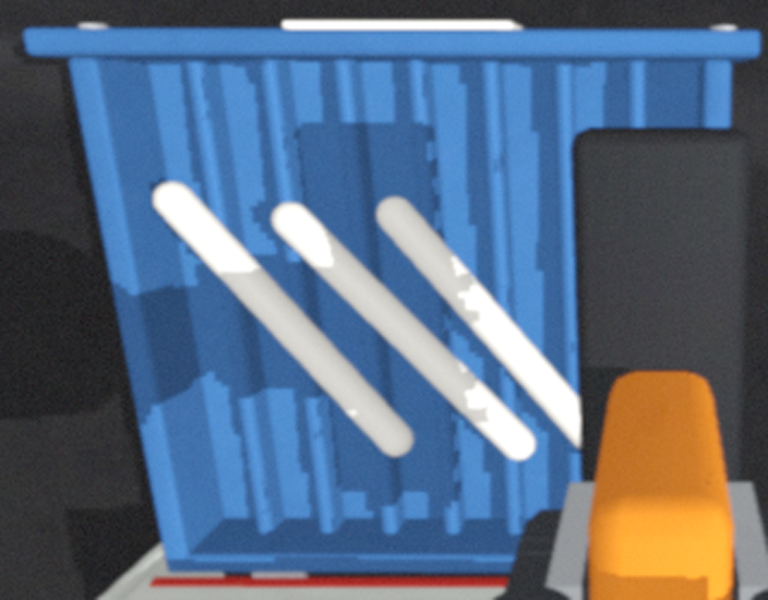

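The depth confirms the unit frame: ribs at y = 0, ±24, ±48 with tops at 26, floor at 13. Next I descend at y = 80 to tips 2.5 mm above the ribs, TCP z ≈ 88.

Emit:
arm_command(
  moves=[
    {"delta_pos": [0, 0, 0.4], "rotation": [0, 0, 0], "hand": 10},
    {"delta_pos": [0, 0, 0.9], "rotation": [0, 0, 0], "hand": 10},
    {"delta_pos": [0, 0, 1.3], "rotation": [0, 0, 0], "hand": 10},
    {"delta_pos": [0, 0, 1.6], "rotation": [0, 0, 0], "hand": 10},
    {"delta_pos": [0, 0, 1.76], "rotation": [0, 0, 0], "hand": 10},
    {"delta_pos": [0, 0, 1.76], "rotation": [0, 0, 0], "hand": 10},
  ],
)

```text
t: 5.45
tool_pos: [584.5, -116.3, 89.0]
ee_rot: [[-0.998, -0.057, -0.002], [-0.057, 0.998, 0.001], [0.002, 0.001, -1.0]]
contact_force: [0.8, 0.3, -1.8]
width: 19.7
```

```bash
cat > un.py <<'E'
from h import *
from cell import *
a=np.radians(3.2); U=np.array([[np.cos(a),-np.sin(a)],[np.sin(a),np.cos(a)]]); o=np.array([589.5,-196.8])
def un(X): X=np.atleast_2d(X).astype(float).copy(); X[:,:2]=(X[:,:2]-o)@U; return X
def wo(x,y,z): return np.r_[o+U@[x,y],z]
E
python3 - <<'E'
from un import *
s=state(); print(s['t'],un(s['tool_pos']),s['contact_force'],s['ee_rot'].round(4).tolist()); print(cmd(s,wo(0,80,88),Rdown(93.2)),cmd(s,wo(0,60,88),Rdown(93.2)))
E
python3 snap.py scene s5; python3 snap.py wrist w5
```

```text
5.45 [[-0.48832315 80.66680329 89.01276062]] [ 0.81458419  0.29552957 -1.84899429] [[-0.9984, -0.0572, -0.0022], [-0.0572, 0.9984, 0.0007], [0.0022, 0.0008, -1.0]]
(array([-0.01 , -0.013,  0.02 ]), array([ 0.006, -0.015,  0.01 ])) (array([-0.009, -0.413,  0.02 ]), array([ 0.006, -0.015,  0.01 ]))
5.45 [ -16.2   13.3   94.1    0.    72.8 -109.5] [ 584.5 -116.3   89. ] [[-0.9984, -0.0572, -0.0022], [-0.0572, 0.9984, 0.0007], [0.0022, 0.0008, -1.0]] [ 0.8  0.3 -1.8] 19.686465179991337
5.5 [ -16.2   13.2   94.     0.    72.8 -109.5] [ 585.3 -116.7   90.3] [[-0.9984, -0.057, -0.0004], [-0.057, 0.9984, 0.0002], [0.0004, 0.0002, -1.0]] [ 0.5  0.  -0.5] 19.08409334518222
```

View pics/w5.png

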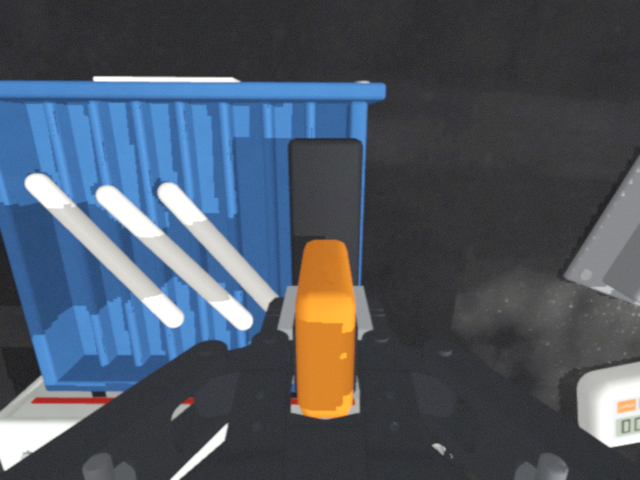

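```bash
python3 -c "
import cv2;p=cv2.imread('pics/s5.png');cv2.imwrite('pics/s5c.png',cv2.resize(p[160:260,240:400],None,fx=5,fy=5,interpolation=cv2.INTER_CUBIC))"
```

```text
(no output)
```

View pics/s5c.png

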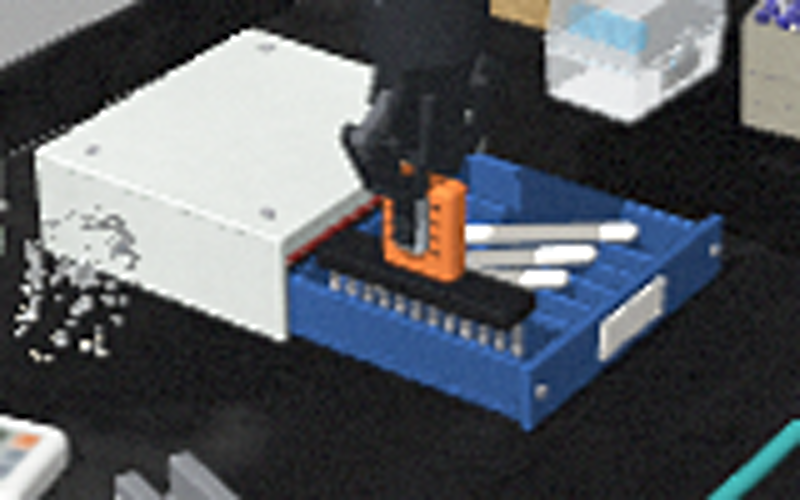

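The tines are inside the tray along the left wall, just above the ribs, and no rod is touched. Now the slow comb toward -y.

Emit:
arm_command(
  moves=[
    {"delta_pos": [0, -0.08, 0.04], "rotation": [0, 0, 0], "hand": 10},
    {"delta_pos": [0, -0.16, 0.04], "rotation": [0, 0, 0], "hand": 10},
    {"delta_pos": [0, -0.24, 0.04], "rotation": [0, 0, 0], "hand": 10},
    {"delta_pos": [0, -0.32, 0.04], "rotation": [0, 0, 0], "hand": 10},
    {"delta_pos": [0, -0.4, 0.04], "rotation": [0, 0, 0], "hand": 10},
    {"delta_pos": [0, -0.48, 0.04], "rotation": [0, 0, 0], "hand": 10},
    {"delta_pos": [0, -0.56, 0.04], "rotation": [0, 0, 0], "hand": 10},
    {"delta_pos": [0, -0.64, 0.04], "rotation": [0, 0, 0], "hand": 10},
    {"delta_pos": [0, -0.72, 0.04], "rotation": [0, 0, 0], "hand": 10},
    {"delta_pos": [0, -0.8, 0.04], "rotation": [0, 0, 0], "hand": 10},
  ],
)

```text
t: 6.55
tool_pos: [587.6, -157.5, 88.3]
ee_rot: [[-0.998, -0.056, -0.0], [-0.056, 0.998, 0.0], [0.0, 0.0, -1.0]]
contact_force: [0.6, 0.4, -1.1]
width: 19.4
```

```bash
cat > look.py <<'E'
import sys
from un import *
from snap import take
n=sys.argv[1]
s=state(); print(s['t'],un(s['tool_pos']).round(1),s['contact_force'].round(1)); zs=[]
take("wrist","w"+n); zs.append(state()['tool_pos'][2]); take("scene","s"+n); zs.append(state()['tool_pos'][2]); print(zs, state()['width'])
a=cv2.imread(f"pics/w{n}.png"); b=cv2.imread(f"pics/s{n}.png")
b=cv2.resize(b[170:260,270:400],(800,554),interpolation=cv2.INTER_CUBIC)
cv2.imwrite(f"pics/c{n}.png",np.vstack([cv2.resize(a[60:420,:480],(440,330)),cv2.resize(b,(440,270))]))
E
python3 look.py 6
```

```text
6.55 [[ 0.3 39.4 88.3]] [ 0.6  0.4 -1.1]
[np.float64(88.30318694224451), np.float64(88.29860963820514)] 19.385550155449106
```

View pics/c6.png

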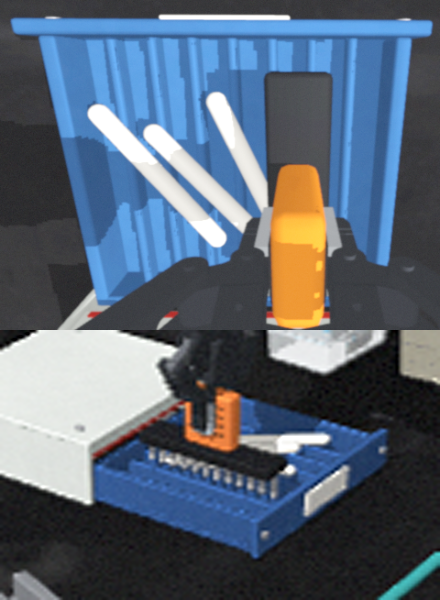

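Rod 1 is turning with the row, and the height holds. I continue.

Emit:
arm_command(
  moves=[
    {"delta_pos": [0, -0.08, 0], "rotation": [0, 0, 0], "hand": 10},
    {"delta_pos": [0, -0.16, 0], "rotation": [0, 0, 0], "hand": 10},
    {"delta_pos": [0, -0.24, 0], "rotation": [0, 0, 0], "hand": 10},
    {"delta_pos": [0, -0.32, 0], "rotation": [0, 0, 0], "hand": 10},
    {"delta_pos": [0, -0.4, 0], "rotation": [0, 0, 0], "hand": 10},
    {"delta_pos": [0, -0.48, 0], "rotation": [0, 0, 0], "hand": 10},
    {"delta_pos": [0, -0.56, 0], "rotation": [0, 0, 0], "hand": 10},
    {"delta_pos": [0, -0.64, 0], "rotation": [0, 0, 0], "hand": 10},
  ],
)

```text
t: 7.45
tool_pos: [589.4, -189.4, 88.3]
ee_rot: [[-0.998, -0.056, -0.0], [-0.056, 0.998, 0.0], [0.0, 0.0, -1.0]]
contact_force: [0.6, 0.0, -1.6]
width: 19.3
```

```bash
python3 look.py 7
```

```text
7.45 [[ 0.3  7.4 88.3]] [ 0.6  0.  -1.6]
[np.float64(88.3227381257263), np.float64(88.29453158757829)] 19.154048961709
```

View pics/c7.png

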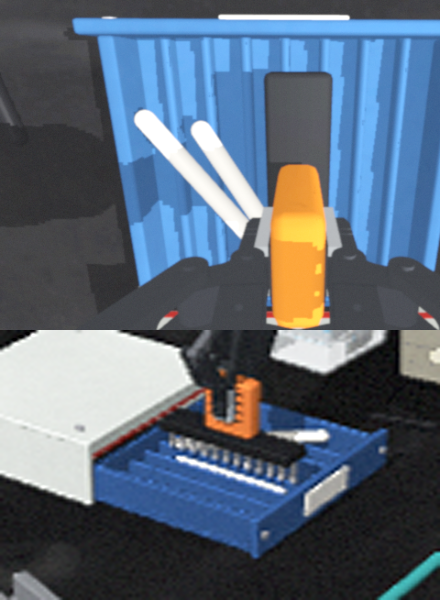

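Rod 1 has dropped into a groove behind the rake and rod 2 is turning. I continue.

Emit:
arm_command(
  moves=[
    {"delta_pos": [0, -0.08, 0], "rotation": [0, 0, 0], "hand": 10},
    {"delta_pos": [0, -0.16, 0], "rotation": [0, 0, 0], "hand": 10},
    {"delta_pos": [0, -0.24, 0], "rotation": [0, 0, 0], "hand": 10},
    {"delta_pos": [0, -0.32, 0], "rotation": [0, 0, 0], "hand": 10},
    {"delta_pos": [0, -0.4, 0], "rotation": [0, 0, 0], "hand": 10},
    {"delta_pos": [0, -0.48, 0], "rotation": [0, 0, 0], "hand": 10},
    {"delta_pos": [0, -0.56, 0], "rotation": [0, 0, 0], "hand": 10},
    {"delta_pos": [0, -0.64, 0], "rotation": [0, 0, 0], "hand": 10},
  ],
)

```text
t: 8.35
tool_pos: [591.2, -221.4, 88.3]
ee_rot: [[-0.998, -0.056, -0.0], [-0.056, 0.998, -0.0], [0.0, -0.0, -1.0]]
contact_force: [0.7, -0.3, -1.0]
width: 19.5
```

```bash
python3 look.py 8
```

```text
8.35 [[  0.4 -24.7  88.3]] [ 0.7 -0.3 -1. ]
[np.float64(88.34184779114054), np.float64(88.35039259633065)] 19.36737672342489
```

View pics/c8.png

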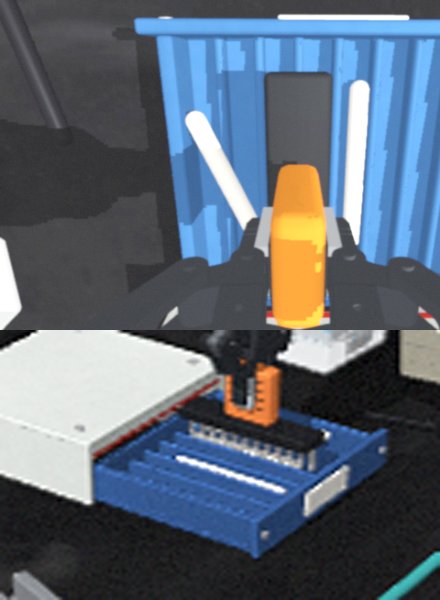

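Rod 1 lies in its groove, rod 2 is under the rake and rod 3 is turning. I continue.

Emit:
arm_command(
  moves=[
    {"delta_pos": [0, -0.08, 0], "rotation": [0, 0, 0], "hand": 10},
    {"delta_pos": [0, -0.16, 0], "rotation": [0, 0, 0], "hand": 10},
    {"delta_pos": [0, -0.24, 0], "rotation": [0, 0, 0], "hand": 10},
    {"delta_pos": [0, -0.32, 0], "rotation": [0, 0, 0], "hand": 10},
    {"delta_pos": [0, -0.4, 0], "rotation": [0, 0, 0], "hand": 10},
    {"delta_pos": [0, -0.48, 0], "rotation": [0, 0, 0], "hand": 10},
    {"delta_pos": [0, -0.56, 0], "rotation": [0, 0, 0], "hand": 10},
    {"delta_pos": [0, -0.62, 0], "rotation": [0, 0, 0], "hand": 10},
  ],
)

```text
t: 9.25
tool_pos: [593.0, -252.4, 88.3]
ee_rot: [[-0.998, -0.056, 0.0], [-0.056, 0.998, -0.0], [-0.0, -0.0, -1.0]]
contact_force: [-0.7, 0.4, -1.4]
width: 19.3
```

```bash
python3 look.py 9
```

```text
9.25 [[  0.4 -55.7  88.3]] [-0.7  0.4 -1.4]
[np.float64(88.33689869526609), np.float64(88.31828443955187)] 19.45428781158124
```

View pics/c9.png

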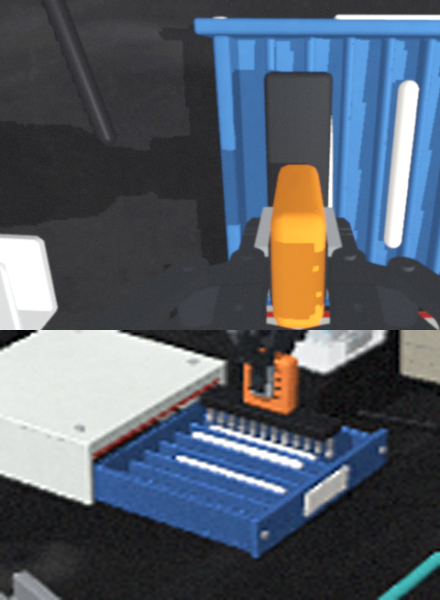

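Two rods are down and a third lies by the row. I finish the stroke to y ≈ -73, then lift to look.

Emit:
arm_command(
  moves=[
    {"delta_pos": [0, -0.08, 0], "rotation": [0, 0, 0], "hand": 10},
    {"delta_pos": [0, -0.16, 0], "rotation": [0, 0, 0], "hand": 10},
    {"delta_pos": [0, -0.24, 0], "rotation": [0, 0, 0], "hand": 10},
    {"delta_pos": [0, -0.32, 0], "rotation": [0, 0, 0], "hand": 10},
    {"delta_pos": [0, -0.34, 0], "rotation": [0, 0, 0], "hand": 10},
    {"delta_pos": [0, -0.34, 0], "rotation": [0, 0, 0], "hand": 10},
    {"delta_pos": [0, -0.3, -0.4], "rotation": [0, 0, 0], "hand": 10},
    {"delta_pos": [0, -0.3, -1.0], "rotation": [0, 0, 0], "hand": 10},
    {"delta_pos": [0, 0, -1.8], "rotation": [0, 0, 0], "hand": 10},
    {"delta_pos": [0, 0.6, -2.4], "rotation": [0, 0, 0], "hand": 10},
    {"delta_pos": [0, 1.4, -2.6], "rotation": [0, 0, 0], "hand": 10},
    {"delta_pos": [0, 2.2, -2.6], "rotation": [0, 0, 0], "hand": 10},
    {"delta_pos": [0, 3.0, -2.6], "rotation": [0, 0, 0], "hand": 10},
    {"delta_pos": [0, 3.6, -2.6], "rotation": [0, 0, 0], "hand": 10},
    {"delta_pos": [0, 3.6, -2.6], "rotation": [0, 0, 0], "hand": 10},
  ],
)

```text
t: 10.85
tool_pos: [582.6, -68.2, 218.6]
ee_rot: [[-0.998, -0.061, 0.0], [-0.061, 0.998, 0.001], [-0.0, 0.001, -1.0]]
contact_force: [0.5, -0.2, -0.8]
width: 19.5
```

```bash
python3 look.py 10
```

```text
10.85 [[  0.3 128.8 218.6]] [ 0.5 -0.2 -0.8]
[np.float64(218.5253756160133), np.float64(218.4769191851814)] 19.08184168289779
```

View pics/w10.png

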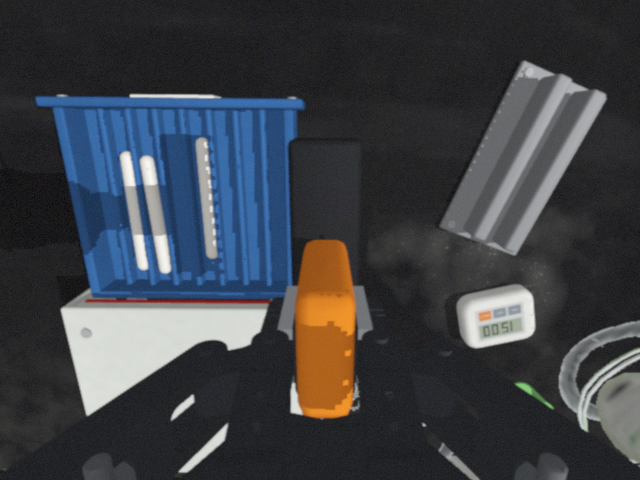

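```bash
python3 - <<'E'
from un import *
np.set_printoptions(precision=1,suppress=True)
p,d,K,T=load("w10"); W=cloud(d,K,T)
m=((p.min(2)>110)&(p.max(2).astype(int)-p.min(2)<40)).astype(np.uint8); m[:115]=0;m[285:]=0;m[:,:100]=0;m[:,235:]=0
k,l,s,c=cv2.connectedComponentsWithStats(m)
for i in range(1,k):
    if s[i,4]<100: continue
    v,u=np.nonzero(l==i); 
    z=np.median(W[l==i][:,2]); 
    X=un(ray(np.c_[u,v],K,T,19)); f=cv2.fitLine(X[:,:2].astype(np.float32),cv2.DIST_HUBER,0,.01,.01).ravel(); t=X[:,:2]@f[:2]
    print(s[i],"topz",np.percentile(W[l==i][:,2],[20,50,80]),"center",X.mean(0),"dir",np.degrees(np.arctan2(f[1],f[0])),np.ptp(t),"xrange",X[:,0].min(),X[:,0].max())
cv2.imwrite("pics/w10c.png",cv2.resize(p[90:310,50:310,::-1],None,fx=2.7,fy=2.7,interpolation=cv2.INTER_CUBIC))
E
```

```text
[ 196  137   21  122 1418] topz [23.5 24.7 25.6] center [-6.3 14.5 19. ] dir -0.4135097 120.34032799853532 xrange -63.578798911209425 56.743087959578205
[ 119  151   29  119 1340] topz [23.4 24.6 25.5] center [  6.5 -58.5  19. ] dir -0.4308491 119.89583202954589 xrange -50.639716451175964 69.21306557692691
[ 139  155   33  119 1632] topz [21.5 24.  25.2] center [ 10.3 -37.2  19. ] dir 1.5397725 120.79988796523196 xrange -47.0305271144184 73.67815180361742
```

View pics/w10c.png

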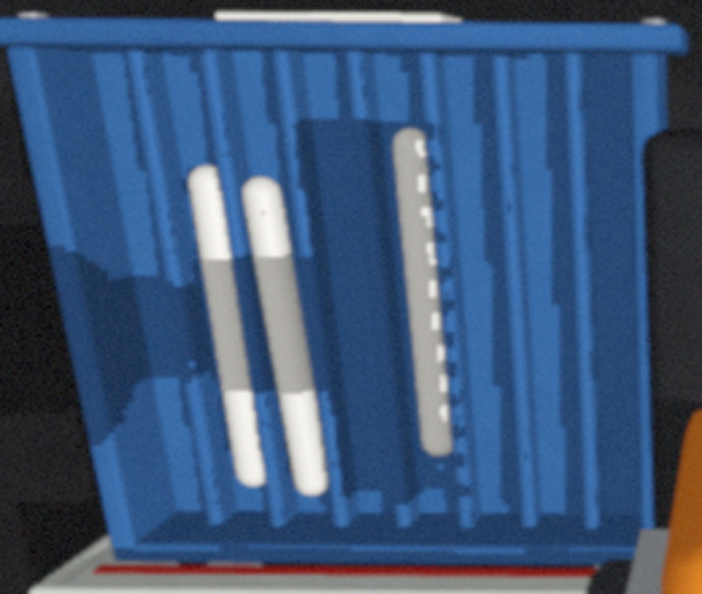

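All three rods lie in grooves (y = 14, -37 and -58, tops at z ≈ 24.6, within 1.6° of the ribs). Next, the rake goes back.

```bash
python3 - <<'E'
from un import *
s=state(); print(s['tool_pos'],cmd(s,[541.5,117.8,180],Rdown(72.67)))
E
```

```text
[582.83100936 -71.64434571 218.47691919] (array([0.605, 3.831, 0.768]), array([-3.000e-03,  2.000e-03,  2.584e+00]))
```

Emit:
arm_command(
  moves=[
    {"delta_pos": [0.1, 0.5, 0], "rotation": [0, 0, 0.4], "hand": 10},
    {"delta_pos": [0.2, 1.2, 0], "rotation": [0, 0, 0.9], "hand": 10},
    {"delta_pos": [0.3, 2.0, 0.1], "rotation": [0, 0, 1.5], "hand": 10},
    {"delta_pos": [0.45, 2.8, 0.3], "rotation": [0, 0, 2.0], "hand": 10},
    {"delta_pos": [0.55, 3.5, 0.6], "rotation": [0, 0, 2.4], "hand": 10},
    {"delta_pos": [0.6, 3.83, 0.77], "rotation": [0, 0, 2.58], "hand": 10},
    {"delta_pos": [0.6, 3.83, 0.77], "rotation": [0, 0, 2.58], "hand": 10},
    {"delta_pos": [0.6, 3.83, 0.77], "rotation": [0, 0, 2.58], "hand": 10},
    {"delta_pos": [0.6, 3.83, 0.77], "rotation": [0, 0, 2.58], "hand": 10},
  ],
)

```text
t: 11.85
tool_pos: [542.9, 115.8, 180.5]
ee_rot: [[-0.954, 0.3, 0.001], [0.3, 0.954, -0.0], [-0.001, -0.0, -1.0]]
contact_force: [1.0, -0.4, -1.7]
width: 19.3
```

```bash
python3 look.py 11; python3 - <<'E'
from un import *
s=state(); print(s['tool_pos'],cmd(s,[541.5,117.8,110],Rdown(72.67)),cmd(s,[541.5,117.8,71],Rdown(72.67)))
E
```

```text
11.85 [[-29.1 314.7 180.5]] [ 1.  -0.4 -1.7]
[np.float64(180.58695099507523), np.float64(180.50187423310516)] 19.41031921566183
[542.86093427 115.9310395  180.50187423] (array([0.039, 0.027, 1.41 ]), array([ 0.002,  0.008, -0.021])) (array([0.04 , 0.027, 2.19 ]), array([ 0.002,  0.008, -0.021]))
```

View pics/w11.png

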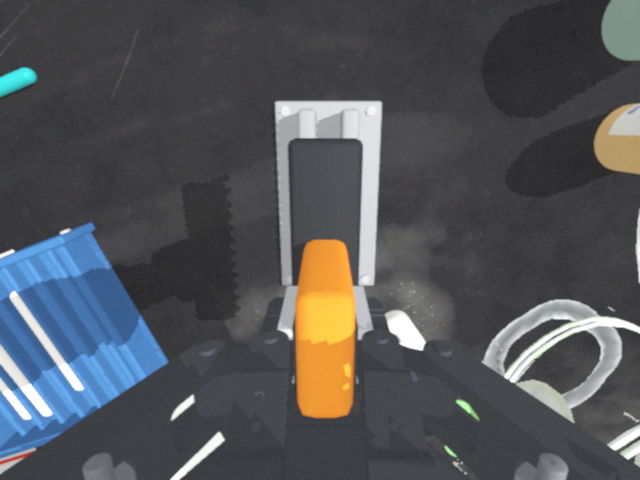

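The rake is over the rest, as it looked after the lift. I descend with the 2 mm correction.

Emit:
arm_command(
  moves=[
    {"delta_pos": [0.04, 0.03, 0.3], "rotation": [0, 0, -0.02], "hand": 10},
    {"delta_pos": [0.04, 0.03, 0.8], "rotation": [0, 0, -0.02], "hand": 10},
    {"delta_pos": [0.04, 0.03, 1.2], "rotation": [0, 0, -0.02], "hand": 10},
    {"delta_pos": [0.04, 0.03, 1.4], "rotation": [0, 0, -0.02], "hand": 10},
    {"delta_pos": [0.04, 0.03, 1.4], "rotation": [0, 0, -0.02], "hand": 10},
    {"delta_pos": [0.04, 0.03, 1.6], "rotation": [0, 0, -0.02], "hand": 10},
    {"delta_pos": [0.04, 0.03, 1.8], "rotation": [0, 0, -0.02], "hand": 10},
    {"delta_pos": [0.04, 0.03, 2.0], "rotation": [0, 0, -0.02], "hand": 10},
    {"delta_pos": [0.04, 0.03, 2.15], "rotation": [0, 0, -0.02], "hand": 10},
    {"delta_pos": [0.04, 0.03, 2.2], "rotation": [0, 0, -0.02], "hand": 10},
    {"delta_pos": [0.04, 0.03, 2.2], "rotation": [0, 0, -0.02], "hand": 10},
  ],
)

```text
t: 13.05
tool_pos: [540.5, 119.3, 69.7]
ee_rot: [[-0.955, 0.296, -0.0], [0.296, 0.955, -0.0], [0.0, -0.0, -1.0]]
contact_force: [0.3, -1.0, -1.8]
width: 19.2
```

```bash
python3 look.py 12; python3 -c "
import cv2;p=cv2.imread('pics/s12.png');cv2.imwrite('pics/s12c.png',cv2.resize(p[190:310,220:360],None,fx=5,fy=5,interpolation=cv2.INTER_CUBIC))"
```

```text
13.05 [[-31.3 318.3  69.7]] [ 0.3 -1.  -1.8]
[np.float64(69.73549642071771), np.float64(69.77977979305803)] 19.303388293683597
```

View pics/w12.png

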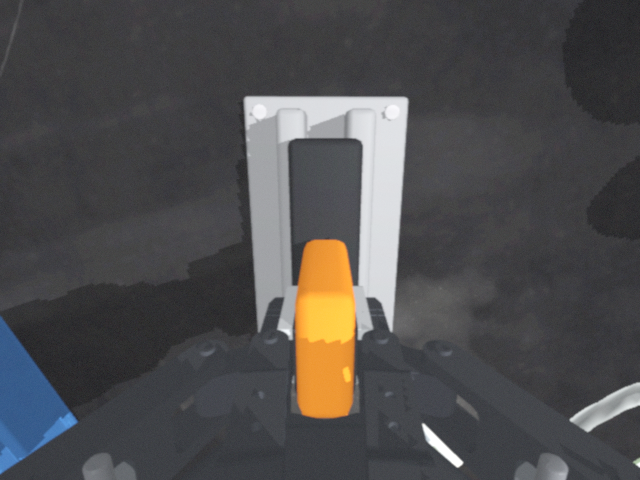

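View pics/s12c.png

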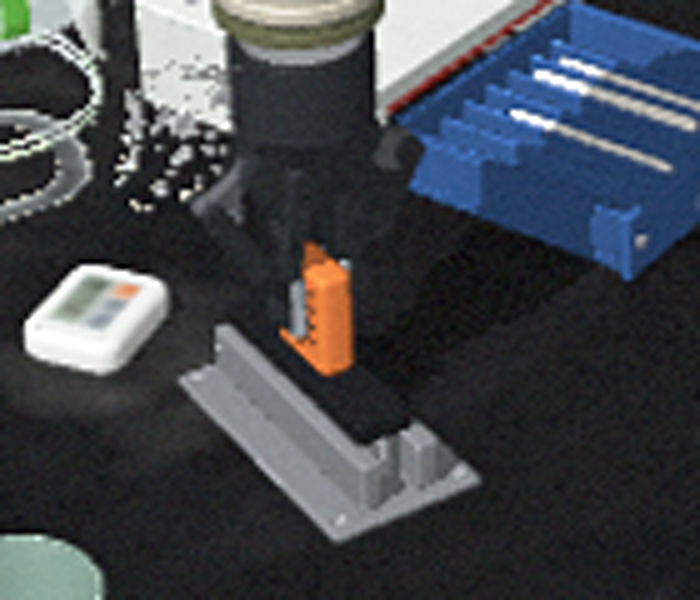

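The rake sits on its rails, tines in the gap. I'll release and rise.

Emit:
arm_command(
  moves=[
    {"delta_pos": [0, 0, 0], "rotation": [0, 0, 0], "hand": 30},
    {"delta_pos": [0, 0, 0], "rotation": [0, 0, 0], "hand": 45},
    {"delta_pos": [0, 0, 0], "rotation": [0, 0, 0], "hand": 60},
    {"delta_pos": [0, 0, 0], "rotation": [0, 0, 0], "hand": 60},
    {"delta_pos": [0, 0, 0], "rotation": [0, 0, 0], "hand": 60},
    {"delta_pos": [0, 0, -0.5], "rotation": [0, 0, 0], "hand": 60},
    {"delta_pos": [0, 0, -1.2], "rotation": [0, 0, 0], "hand": 60},
    {"delta_pos": [0, 0, -2.0], "rotation": [0, 0, 0], "hand": 60},
    {"delta_pos": [0, 0, -2.8], "rotation": [0, 0, 0], "hand": 30},
    {"delta_pos": [0, 0, -3.0], "rotation": [0, 0, 0], "hand": 0},
    {"delta_pos": [0, 0, -3.0], "rotation": [0, 0, 0], "hand": 0},
    {"delta_pos": [0, 0, -3.0], "rotation": [0, 0, 0], "hand": 0},
  ],
)

```text
t: 14.35
tool_pos: [540.1, 119.2, 218.5]
ee_rot: [[-0.955, 0.296, -0.001], [0.296, 0.955, -0.0], [0.001, -0.001, -1.0]]
contact_force: [0.1, -0.3, 0.1]
width: 1.4
```

```bash
python3 look.py 13; python3 - <<'E'
from un import *
s=state(); print(s['tool_pos'])
E
```

```text
14.35 [[-31.7 318.3 218.5]] [ 0.1 -0.3  0.1]
[np.float64(217.612799539303), np.float64(217.3183294950746)] 0.1882507726987694
[539.38003227 119.11136905 217.3183295 ]
```

View pics/w13.png

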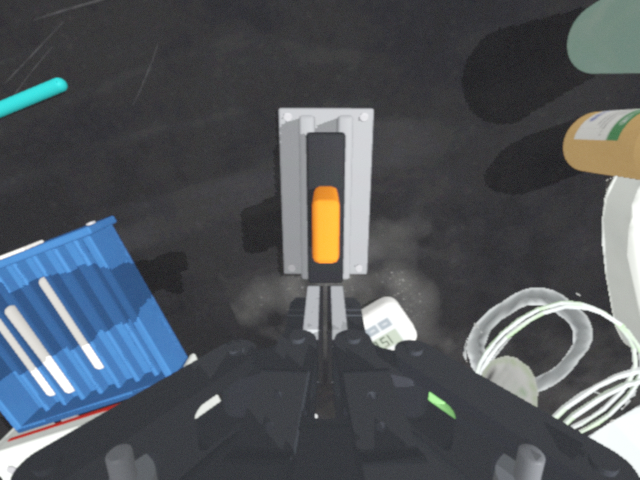

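The rake stands on its rest, released; the handle is at (326,225), as at the start. Now the approach to the push plate with the fingers shut.

```bash
python3 - <<'E'
from un import *
np.set_printoptions(precision=1,suppress=True)
p,d,K,T=load("w10"); print(un(ray([(130,94.5),(218,94.5)],K,T,41)),un(ray([(38,98),(304,98)],K,T,48)))
s=state(); print(cmd(s,wo(-145,0,200),Rdown(93.2)),wo(-145,0,200))
t=load("top0");print(ray([(379,311)],t[2],t[3],6))
E
```

```text
[[-98.6 -33.5  41. ]
 [-98.9  40.2  41. ]] [[ -95.2 -105.8   48. ]
 [ -96.1  112.7   48. ]]
(array([-0.1, -6.7,  0.4]), array([-0. , -0. , -2.6])) [ 444.7 -204.9  200. ]
[[ 363.3 -137.7    6. ]]
```

Emit:
arm_command(
  moves=[
    {"delta_pos": [0, -0.6, 0], "rotation": [0, 0, -0.3], "hand": 0},
    {"delta_pos": [0, -1.4, 0], "rotation": [0, 0, -0.7], "hand": 0},
    {"delta_pos": [0, -2.3, 0], "rotation": [0, 0, -1.1], "hand": 0},
    {"delta_pos": [-0.1, -3.2, 0.1], "rotation": [0, 0, -1.5], "hand": 0},
    {"delta_pos": [-0.1, -4.1, 0.2], "rotation": [0, 0, -1.9], "hand": 0},
    {"delta_pos": [-0.1, -5.0, 0.3], "rotation": [0, 0, -2.2], "hand": 0},
    {"delta_pos": [-0.1, -5.8, 0.35], "rotation": [0, 0, -2.4], "hand": 0},
    {"delta_pos": [-0.1, -6.4, 0.35], "rotation": [0, 0, -2.6], "hand": 0},
    {"delta_pos": [-0.1, -6.7, 0.35], "rotation": [0, 0, -2.6], "hand": 0},
    {"delta_pos": [-0.1, -6.7, 0.35], "rotation": [0, 0, -2.6], "hand": 0},
    {"delta_pos": [-0.1, -6.7, 0.35], "rotation": [0, 0, -2.6], "hand": 0},
  ],
)

```text
t: 15.55
tool_pos: [445.4, -201.7, 200.8]
ee_rot: [[-0.998, -0.061, -0.002], [-0.061, 0.998, 0.002], [0.002, 0.002, -1.0]]
contact_force: [-0.2, 0.2, -0.2]
width: -0.1
```

```bash
python3 look.py 14; python3 - <<'E'
from un import *
s=state(); print(un(s['tool_pos']),cmd(s,wo(-140,0,24),Rdown(93.2)))
E
```

```text
15.55 [[-144.2    3.1  200.8]] [-0.2  0.2 -0.2]
[np.float64(201.1279361928023), np.float64(201.46032654580236)] 0.24536721770976652
[[-143.55901829    3.65201767  201.46032655]] (array([-0.074, -0.077,  3.549]), array([ 0.008, -0.008,  0.049]))
```

View pics/s14.png

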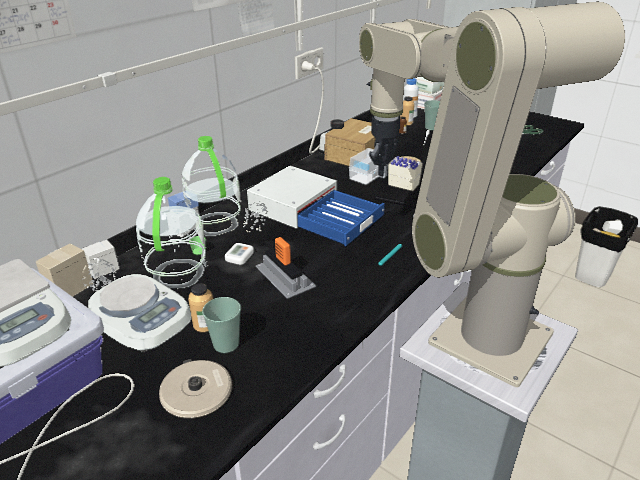

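Emit:
arm_command(
  moves=[
    {"delta_pos": [0, -0.07, 0.5], "rotation": [0, 0, 0.05], "hand": 0},
    {"delta_pos": [0, -0.07, 1.2], "rotation": [0, 0, 0.05], "hand": 0},
    {"delta_pos": [0, -0.07, 1.9], "rotation": [0, 0, 0.05], "hand": 0},
    {"delta_pos": [0, -0.07, 2.6], "rotation": [0, 0, 0.05], "hand": 0},
    {"delta_pos": [0, -0.07, 3.2], "rotation": [0, 0, 0.05], "hand": 0},
    {"delta_pos": [0, -0.07, 3.55], "rotation": [0, 0, 0.05], "hand": 0},
    {"delta_pos": [0, -0.07, 3.55], "rotation": [0, 0, 0.05], "hand": 0},
    {"delta_pos": [0, -0.07, 3.55], "rotation": [0, 0, 0.05], "hand": 0},
  ],
)

```text
t: 16.45
tool_pos: [446.5, -204.9, 25.0]
ee_rot: [[-0.998, -0.056, -0.0], [-0.056, 0.998, 0.0], [0.0, 0.0, -1.0]]
contact_force: [-0.0, -0.5, 0.2]
width: -0.1
```

```bash
python3 look.py 15; python3 - <<'E'
from un import *
s=state(); print(un(s['tool_pos']),cmd(s,wo(-110,0,24),Rdown(93.2)),cmd(s,wo(60,0,24),Rdown(93.2)))
E
```

```text
16.45 [[-1.432e+02 -1.000e-01  2.500e+01]] [-0.  -0.5  0.2]
[np.float64(25.90668978446364), np.float64(26.389506231596947)] -0.06703168143708689
[[-142.20038555   -1.17132444   26.38950623]] (array([-0.644,  0.024,  0.049]), array([-0.01 ,  0.015, -0.001])) (array([-4.044,  0.024,  0.056]), array([-0.01 ,  0.015, -0.001]))
```

View pics/w15.png

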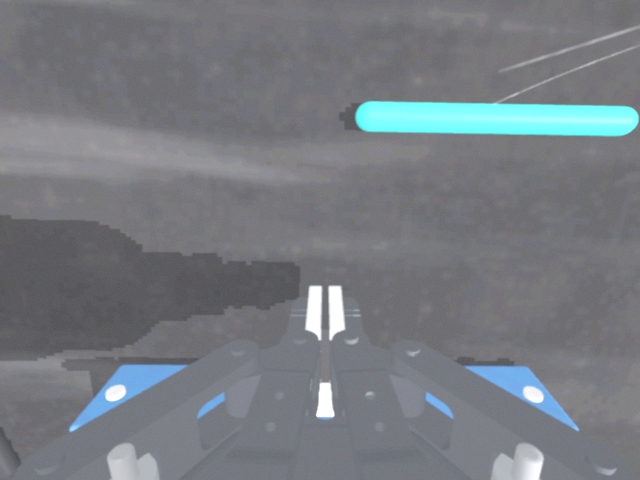

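The shut fingers are centred in front of the plate, and the turquoise rod is clear at (495,118). I'll push slowly.

Emit:
arm_command(
  moves=[
    {"delta_pos": [-0.2, 0.02, 0.03], "rotation": [0, 0, 0], "hand": 0},
    {"delta_pos": [-0.4, 0.02, 0.03], "rotation": [0, 0, 0], "hand": 0},
    {"delta_pos": [-0.5, 0.02, 0.03], "rotation": [0, 0, 0], "hand": 0},
    {"delta_pos": [-0.6, 0.02, 0.03], "rotation": [0, 0, 0], "hand": 0},
    {"delta_pos": [-0.7, 0.02, 0.03], "rotation": [0, 0, 0], "hand": 0},
    {"delta_pos": [-0.8, 0.02, 0.03], "rotation": [0, 0, 0], "hand": 0},
    {"delta_pos": [-0.9, 0.02, 0.03], "rotation": [0, 0, 0], "hand": 0},
    {"delta_pos": [-1.0, 0.02, 0.03], "rotation": [0, 0, 0], "hand": 0},
    {"delta_pos": [-1.1, 0.02, 0.03], "rotation": [0, 0, 0], "hand": 0},
    {"delta_pos": [-1.2, 0.02, 0.03], "rotation": [0, 0, 0], "hand": 0},
  ],
)

```text
t: 17.55
tool_pos: [505.1, -201.5, 23.1]
ee_rot: [[-0.998, -0.055, -0.003], [-0.055, 0.998, 0.0], [0.003, 0.0, -1.0]]
contact_force: [-6.6, -0.7, 6.2]
width: 0.7
```

```bash
python3 look.py 16
```

```text
17.55 [[-84.5   0.   23.1]] [-6.6 -0.7  6.2]
[np.float64(23.121626487732794), np.float64(23.054925113117644)] 0.026407179096123938
```

View pics/s16.png

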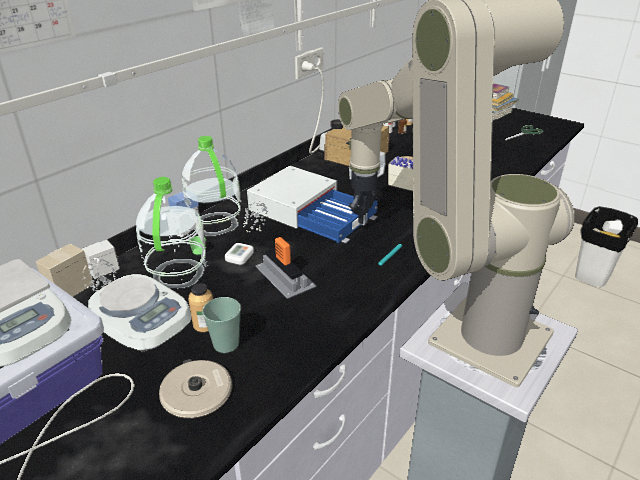

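The tray slides in with about 7 N. I continue.

Emit:
arm_command(
  moves=[
    {"delta_pos": [-0.12, 0, 0], "rotation": [0, 0, 0], "hand": 0},
    {"delta_pos": [-0.24, 0, 0], "rotation": [0, 0, 0], "hand": 0},
    {"delta_pos": [-0.36, 0, 0], "rotation": [0, 0, 0], "hand": 0},
    {"delta_pos": [-0.48, 0, 0], "rotation": [0, 0, 0], "hand": 0},
    {"delta_pos": [-0.6, 0, 0], "rotation": [0, 0, 0], "hand": 0},
    {"delta_pos": [-0.72, 0, 0], "rotation": [0, 0, 0], "hand": 0},
    {"delta_pos": [-0.84, 0, 0], "rotation": [0, 0, 0], "hand": 0},
    {"delta_pos": [-0.96, 0, 0], "rotation": [0, 0, 0], "hand": 0},
    {"delta_pos": [-1.08, 0, 0], "rotation": [0, 0, 0], "hand": 0},
    {"delta_pos": [-1.2, 0, 0], "rotation": [0, 0, 0], "hand": 0},
    {"delta_pos": [-1.32, 0, 0], "rotation": [0, 0, 0], "hand": 0},
    {"delta_pos": [-1.44, 0, 0], "rotation": [0, 0, 0], "hand": 0},
    {"delta_pos": [-1.56, 0, 0], "rotation": [0, 0, 0], "hand": 0},
    {"delta_pos": [-1.68, 0, 0], "rotation": [0, 0, 0], "hand": 0},
    {"delta_pos": [-1.8, 0, 0], "rotation": [0, 0, 0], "hand": 0},
    {"delta_pos": [-1.92, 0, 0], "rotation": [0, 0, 0], "hand": 0},
    {"delta_pos": [-2.04, 0, 0], "rotation": [0, 0, 0], "hand": 0},
    {"delta_pos": [-2.16, 0, 0], "rotation": [0, 0, 0], "hand": 0},
    {"delta_pos": [-2.28, 0, 0], "rotation": [0, 0, 0], "hand": 0},
    {"delta_pos": [-2.4, 0, 0], "rotation": [0, 0, 0], "hand": 0},
  ],
)

```text
t: 19.65
tool_pos: [624.8, -195.2, 22.9]
ee_rot: [[-0.999, -0.055, -0.003], [-0.055, 0.999, -0.0], [0.003, 0.0, -1.0]]
contact_force: [-7.8, -2.1, 2.8]
width: 0.1
```

```bash
python3 look.py 17
```

```text
19.65 [[35.4 -0.4 22.9]] [-7.8 -2.1  2.8]
[np.float64(22.89714014927881), np.float64(22.848349464279465)] -0.1520738292156933
```

View pics/s17.png

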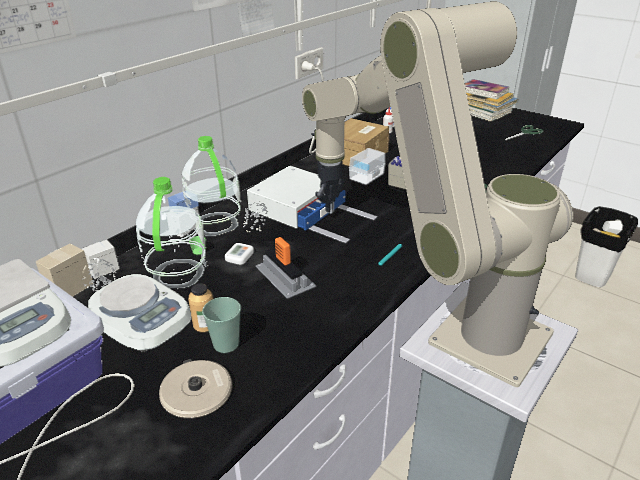

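Emit:
arm_command(
  moves=[
    {"delta_pos": [-0.08, 0, 0], "rotation": [0, 0, 0], "hand": 0},
    {"delta_pos": [-0.16, 0, 0], "rotation": [0, 0, 0], "hand": 0},
    {"delta_pos": [-0.24, 0, 0], "rotation": [0, 0, 0], "hand": 0},
    {"delta_pos": [-0.3, 0, 0], "rotation": [0, 0, 0], "hand": 0},
    {"delta_pos": [-0.36, 0, 0], "rotation": [0, 0, 0], "hand": 0},
    {"delta_pos": [-0.42, 0, 0], "rotation": [0, 0, 0], "hand": 0},
    {"delta_pos": [-0.46, 0, 0], "rotation": [0, 0, 0], "hand": 0},
    {"delta_pos": [-0.46, 0, 0], "rotation": [0, 0, 0], "hand": 0},
  ],
)

```text
t: 20.55
tool_pos: [648.0, -193.8, 22.8]
ee_rot: [[-0.998, -0.055, -0.002], [-0.055, 0.999, -0.0], [0.002, 0.0, -1.0]]
contact_force: [-5.5, -1.4, 1.9]
width: 0.1
```

```bash
python3 look.py 18;  python3 -c "
import cv2;p=cv2.imread('pics/s18.png');cv2.imwrite('pics/s18c.png',cv2.resize(p[150:250,240:400],None,fx=5,fy=5,interpolation=cv2.INTER_CUBIC))"
```

```text
20.55 [[58.6 -0.3 22.8]] [-5.5 -1.4  1.9]
[np.float64(22.768164560471327), np.float64(22.78707418421698)] 0.13702523091137103
```

View pics/s18c.png

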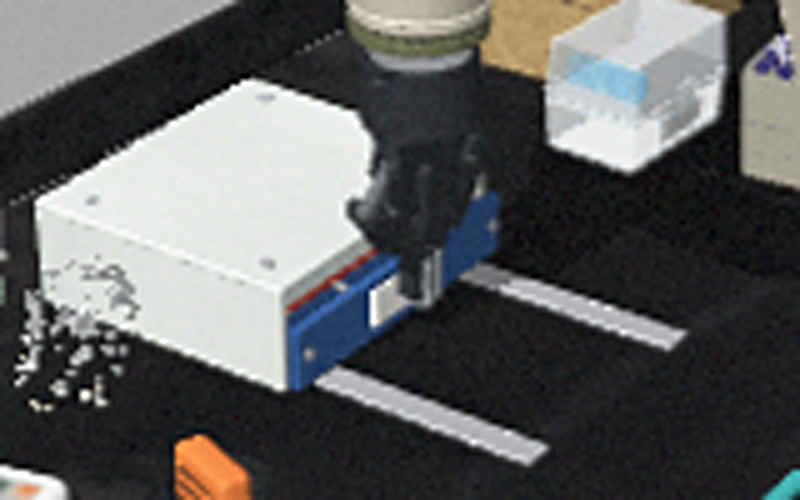

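Nearly home. I'll go on in 1 to 2 mm steps, watching the force.

Emit:
arm_command(
  moves=[
    {"delta_pos": [-0.03, 0, 0], "rotation": [0, 0, 0], "hand": 0},
    {"delta_pos": [-0.06, 0, 0], "rotation": [0, 0, 0], "hand": 0},
    {"delta_pos": [-0.08, 0, 0], "rotation": [0, 0, 0], "hand": 0},
    {"delta_pos": [-0.08, 0, 0], "rotation": [0, 0, 0], "hand": 0},
  ],
)

```text
t: 21.05
tool_pos: [650.6, -193.7, 22.8]
ee_rot: [[-0.998, -0.055, -0.005], [-0.055, 0.999, 0.0], [0.005, 0.0, -1.0]]
contact_force: [-12.6, -1.9, 7.2]
width: 0.2
```

Emit:
arm_command(
  moves=[
    {"delta_pos": [-0.03, 0, 0], "rotation": [0, 0, 0], "hand": 0},
    {"delta_pos": [-0.03, 0, 0], "rotation": [0, 0, 0], "hand": 0},
    {"delta_pos": [-0.03, 0, 0], "rotation": [0, 0, 0], "hand": 0},
  ],
)

```text
t: 21.35
tool_pos: [650.6, -193.7, 22.7]
ee_rot: [[-0.998, -0.055, -0.008], [-0.055, 0.999, 0.0], [0.008, 0.001, -1.0]]
contact_force: [-20.6, -1.1, 13.0]
width: -0.0
```

```bash
python3 - <<'E'
from un import *
s=state(); print(s['t'],un(s['tool_pos']),s['contact_force'])
E
```

```text
21.35 [[61.20155016 -0.28195166 22.70693144]] [-20.56984416  -1.12342074  12.9561263 ]
```

At the stop: 20 N with no further travel, TCP x = 61, as predicted. I'll back off and check.

Emit:
arm_command(
  moves=[
    {"delta_pos": [0.15, 0, 0], "rotation": [0, 0, 0], "hand": 0},
    {"delta_pos": [0.5, 0, 0], "rotation": [0, 0, 0], "hand": 0},
    {"delta_pos": [1.1, 0, 0], "rotation": [0, 0, 0], "hand": 0},
    {"delta_pos": [1.8, 0, -0.5], "rotation": [0, 0, 0], "hand": 0},
    {"delta_pos": [2.4, 0, -1.3], "rotation": [0, 0, 0], "hand": 0},
    {"delta_pos": [2.9, 0, -2.2], "rotation": [0, 0, 0], "hand": 0},
    {"delta_pos": [3.2, 0, -3.0], "rotation": [0, 0, 0], "hand": 0},
    {"delta_pos": [3.2, 0, -3.6], "rotation": [0, 0, 0], "hand": 0},
    {"delta_pos": [3.2, 0, -3.6], "rotation": [0, 0, 0], "hand": 0},
    {"delta_pos": [3.2, 0, -3.6], "rotation": [0, 0, 0], "hand": 0},
  ],
)

```text
t: 22.35
tool_pos: [495.4, -202.2, 204.3]
ee_rot: [[-0.998, -0.055, 0.003], [-0.055, 0.998, -0.001], [-0.003, -0.001, -1.0]]
contact_force: [-0.8, 0.1, -0.7]
width: -0.0
```

```bash
python3 look.py 19; python3 snap.py top t19; python3 - <<'E'
from un import *
np.set_printoptions(precision=1,suppress=True)
p,d,K,T=load("w19"); W=cloud(d,K,T); hsv=cv2.cvtColor(p,cv2.COLOR_RGB2HSV)
b=(hsv[...,0]>100)&(hsv[...,0]<115)&(hsv[...,1]>120); X=un(W[b]); X=X[(X[:,2]>44)&(X[:,2]<52)]
print("panel top x",np.percentile(X[:,0],[2,50,98]),len(X))
p0=load("top0")[0];p1=load("t19")[0]; df=np.abs(p0.astype(int)-p1).max(2)
for n,(u,v) in dict(rest=(266,230),timer=(264,157),bottle=(143,215),beaker=(130,256)).items(): print(n,(df[v-22:v+22,u-22:u+22]>60).sum())
E
```

```text
22.35 [[-9.420e+01 -1.000e-01  2.043e+02]] [-0.8  0.1 -0.7]
[np.float64(202.68285295820652), np.float64(201.80407411034315)] -0.028031166585017853
22.45 [ -27.7   -1.8   98.     0.    84.  -120.9] [ 494.2 -201.5  201.8] [[-0.9985, -0.0553, -0.0015], [-0.0553, 0.9985, 0.001], [0.0014, 0.0011, -1.0]] [-0.1 -0.1  0.3] -0.028031166585017853Traceback (most recent call last):
  File "<stdin>", line 5, in <module>
    return _quantile_unchecked(
        a, q, axis, out, overwrite_input, method, keepdims, weights)
    return _ureduce(a,
                    func=_quantile_ureduce_func,
    ...<5 lines>...
                    overwrite_input=overwrite_input,
                    method=method)
    r = func(a, **kwargs)
    result = _quantile(arr,
                       quantiles=q,
    ...<2 lines>...
                       out=out,
                       weights=wgt)
    slices_having_nans = np.isnan(arr[-1, ...])
                                  ~~~^^^^^^^^^
IndexError: index -1 is out of bounds for axis 0 with size 0
```

View pics/s19.png

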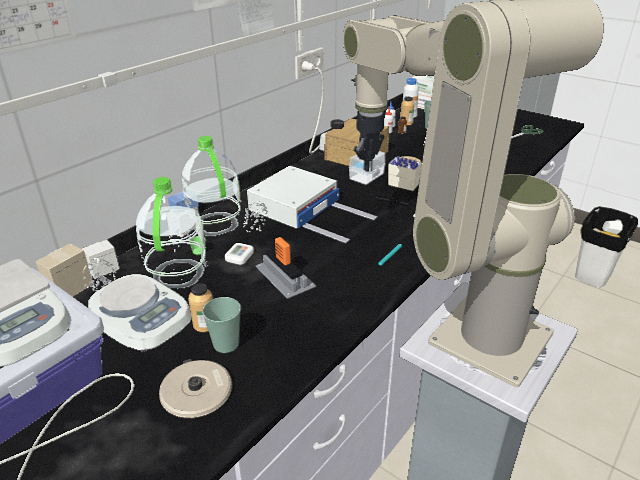

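View pics/w19.png

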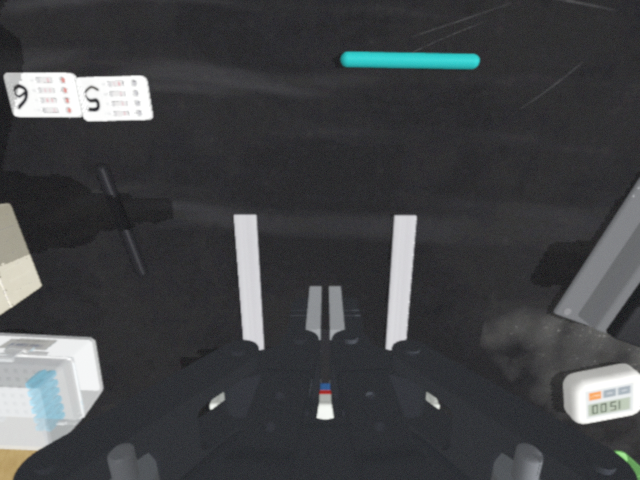

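View pics/t19.png

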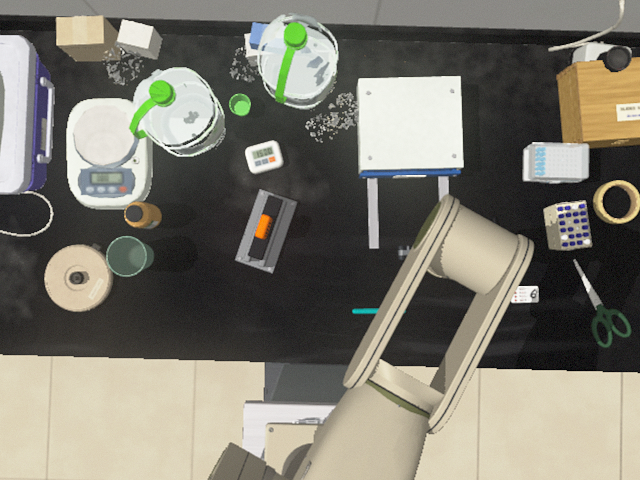

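```bash
python3 - <<'E'
from un import *
np.set_printoptions(precision=1,suppress=True)
def front(n,lo,hi):
    p,d,K,T=load(n); hsv=cv2.cvtColor(p,cv2.COLOR_RGB2HSV); b=(hsv[...,0]>100)&(hsv[...,0]<115)&(hsv[...,1]>120)&(hsv[...,2]>60)
    a=[(u,lo+np.nonzero(b[lo:hi,u])[0].max()) for u in range(368,430) if b[lo:hi,u].any()]
    return np.median(un(ray(np.array(a,float),K,T,48))[:,0])
f0=front("top0",160,265); f1=front("t19",160,200); print("panel front",f0,f1,"travel",f1-f0)
p0=load("top0")[0];p1=load("t19")[0]; df=np.abs(p0.astype(int)-p1).max(2)
for n,(u,v) in dict(rest=(266,230),timer=(264,157),bottle=(143,215),beaker=(130,256)).items(): print(n,(df[v-22:v+22,u-22:u+22]>60).sum())
E
```

```text
panel front -94.09052148218794 76.52699639035774 travel 170.61751787254568
rest 28
timer 0
bottle 0
beaker 0
```

```bash
python3 -c "
from cell import *
print(sign_off(),state()['t'])"
```

```text
the job is handed in; nothing more can be done
the job is handed in; nothing more can be done
```

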